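# Put a row of sample tubes into the cooling block in order

### The arm

A 7-joint arm with a two-finger parallel gripper is mounted at the origin on a cart in front of the work surface, level with it; the furniture and walls round the work are solid. World frame = base frame: x ahead of the robot, y to its left, z up, the work surface at z = 0. Lengths are in m, angles in rad, forces in N, time in s.
With the tool pointing down it reaches from about 0.425 to 0.825 m from the base axis. Payload 3.6 kg.
Tool frame: the origin (TCP) lies midway between the tips of the shut fingers; the grasp point (between the pads) lies 19 mm behind it; z points along the fingers, y is the line along which they close (so a half turn about z gives the same grasp; the last joint's range is limited). The gripper opens to 85 mm and grips with 20 to 120 N. Pads are 22 mm wide; open, the fingers measure 114 mm over their backs; the gripper's body (76 mm by 85 mm) begins 54 mm behind the grasp point. The pads swing forward as they close: fully open they stand 13 mm farther back than shut.
Start: joints at [-1.278, 0.615, -0.013, 1.423, 0.008, 1.103, -0.04], TCP at [0.204, 0.617, 0.231] pointing down, gripper open.
Joint ranges: [-3.12, 3.12], [-0.3, 2.06], [-1.34, 1.32], [0.26, 2.42], [-1.36, 4.5], [0.01, 1.98], [-2.84, 2.84]. Speed limits (rad/s): [2.79, 2.79, 3.14, 3.14, 3.14, 3.14, 3.14].

### API

Orientations are given as a rotation vector (axis times angle).
In Python, from rig import telemetry, snapshot, close_job gives the robot as it stands.
- The arm moves only by the tool servo_tool, never from a script. Its argument "increments" is a list of rows, each a list of 4 numbers: the shift along the tool's x, y, z in shares of 200 mm (1.0 is 200 mm), then the turn about the tool's z in a scale on which 1.0 is 2 pi rad. A call has 1 to 5 rows; each row is the pose to reach, as a shift and turn from the pose commanded when the call began, along the tool's axes at that moment; what a row does not reach only later rows make up. A row lasts 1/12 s, in which the tool goes at most 41.7 mm and 7.16 degrees, less where a joint would pass 70% of its speed; a pose out of reach is approached as far as the arm can. No shift or turn number may pass 1 either way. A call with a gripper value outside its range is refused whole. "claw" is the opening, from -1 (shut) to 1 (fully open), set as the call begins (left out, the last holds). The fingers move at their own pace and stop on an object; "squeeze" is the grip in N (left out, the last holds). Time passes only in rows, so rows that repeat a pose let the fingers close. It gives the time, the measured TCP pose, the force, the opening and the grip force at its end, in the units of the state.
- telemetry.get_state(): the state, without advancing time (a new reading comes with each control period).
- snapshot(name): name is "scene" or "top" or "wrist"; returns a dict with "frame" (480x640x3 uint8, red, green, blue), "range_z" (480x640 float32, m along the optical axis (not along the pixel's ray), 0 where there is no reading), "K" (3x3 intrinsics, pixels), "dist_coeffs" ([k1, k2, p1, p2, k3] as OpenCV has them; the pictures are not rectified), "rvec" (rotation vector, rad) and "tvec" (3), from world to camera coordinates, as OpenCV has them; the wrist camera has in their place "tool_from_camera" (4x4, takes a point from camera to tool coordinates, whose origin is the TCP and whose axes are the flange's). Camera axes: x right, y down, z forward; pixel columns grow to the right and rows downward; lengths in m; the calibration is good to about 2 mm. A picture is of the moment at which its call begins: read the wrist's pose just before it.
- close_job(): hands the job in; it is judged then, once.
The state is a dict: "t": time; "qpos": joint angles; "qvel": joint speeds; "effort": joint torques, N m; "position": TCP position; "ee_rot": TCP orientation; "contact_force": force on the tool from outside, world axes, zero at the start; "ft_torque": the same for the moment, N m; "finger_gap": opening from 0.0 (shut) to 1.0 (fully open); "grip_force": force on a finger pad.
Only numpy, scipy, OpenCV 4.12 (cv2) and the standard library are available. Lean on these libraries where they do the work, as an engineer would, in place of code of your own. Each camera call takes 0.05 s, during which the arm holds its last target. There are 200 camera calls.

### The job

The four sample tubes in the near orange rack have to chill: move them into the four bores of the aluminium cooling block, one at a time and working from left to right, lowering each gently (not dropped) until it stands fully home. Only their places tell the samples apart, so keep the row's order: the leftmost tube, as seen from the robot, goes first, into the bore next to the dial thermometer; the second tube into the second bore, and so on away from the thermometer. Leave the other things where they are.

Things in the scene. Friction and masses are not known exactly. Their poses are not given: they have to be found in the camera images.
- bench_rack: near orange bar rack (not the one far back right), 78x152x60 mm, fixed, left of the middle. Origin: centre of underside; x away from the robot (within 0.25 rad), y left, z up. Holes 34 mm square; the tubes stand in the far row: x = +18, y = +54, +18, -18, -54 mm (left to right), tips on the floor at z = 4 mm; near row (x = -18) empty. Bars' top at 59 mm; caps 3 mm apart
- cooling_block: aluminium block 62x214x66 mm in a black tray, fixed, on the right, turned any way. Origin: centre of tray's underside; y along it to the dial thermometer end, z up. Four round 34 mm bores at x = 0, y = +46 (next to the dial), +4, -38, -80 mm; block top at z = 74, bore floor (seated tip) at 18, seated cap top at 134 mm. Dial: steel, white face up, 34 mm across, at y = +87, up to z = 96 mm
- tube_a: one of four 50 ml screw-cap tubes that look alike (which letter stands where changes), 50 g, 116 mm tall: body 28 mm across, tapering to a point over the lowest 15 mm or so; wider blue cap 33 mm across, 103 to 116 mm above the tip. Origin: the tip, on the axis; z runs up to the cap. Starts in the bench rack, where it may lean a few degrees
- tube_b: one of four 50 ml screw-cap tubes that look alike (which letter stands where changes), 50 g, 116 mm tall: body 28 mm across, tapering to a point over the lowest 15 mm or so; wider blue cap 33 mm across, 103 to 116 mm above the tip. Origin: the tip, on the axis; z runs up to the cap. Starts in the bench rack, where it may lean a few degrees
- tube_c: one of four 50 ml screw-cap tubes that look alike (which letter stands where changes), 50 g, 116 mm tall: body 28 mm across, tapering to a point over the lowest 15 mm or so; wider blue cap 33 mm across, 103 to 116 mm above the tip. Origin: the tip, on the axis; z runs up to the cap. Starts in the bench rack, where it may lean a few degrees
- tube_d: one of four 50 ml screw-cap tubes that look alike (which letter stands where changes), 50 g, 116 mm tall: body 28 mm across, tapering to a point over the lowest 15 mm or so; wider blue cap 33 mm across, 103 to 116 mm above the tip. Origin: the tip, on the axis; z runs up to the cap. Starts in the bench rack, where it may lean a few degrees
- small_bottle: bystander, loose: small white bottle with a green cap, 36 mm across, 70 mm tall; origin centre of its underside
- tape_roll: bystander, loose: roll of yellow label tape lying flat, 83 mm across, 19 mm high; origin centre of its underside
- timer: bystander, loose: white kitchen-type timer lying flat, 66 x 66 x 18 mm; origin centre of its underside

How it is judged:
By the outcome, as a careful person would: the job done as asked, in the order asked, and still so for the second after the job is handed in, with the robot touching nothing.
It also fails if it takes over 104 s, if anything falls off the work surface, if the arm or the gripper's body presses on something with over 40 N, if the wrist force passes 120 N, or if a joint passes its speed limit or range.

## Working session

There is one attempt and no reset: what is moved stays moved. The work goes in short steps, Python scripts to look and compute and a tool call to move; the robot and the scene stay as the last step left them, time stands still between calls to the robot, and variables do not carry over. Pictures are saved under pics/ and viewed, at most 14 in all, crops included, and the job is handed in when it is done.

Besides the shell and the picture viewer there is one more tool, called after "Call:" by a JSON object that holds its "op" and its "data", one argument or row to a line. servo_tool: Moves the arm, as the interface text tells. Its arguments: {"type":"object","properties":{"increments":{"type":"array"},"claw":{"type":"number"},"squeeze":{"type":"number"}},"required":["increments"]}

```bash
mkdir -p pics; ls
python3 - <<'E'
from rig import telemetry, snapshot
import cv2,pickle
print(telemetry.get_state())
for n in("scene","top"):
    s=snapshot(n); pickle.dump(s,open(f'{n}.pkl','wb')); cv2.imwrite(f'pics/{n}0.png',s['frame'][...,::-1]); print(n,s['K'],s['dist_coeffs'],s['rvec'],s['tvec'])
E
```

```text
pics
{'t': 0.0, 'qpos': array([-1.2785359 ,  0.6159256 , -0.01263109,  1.42489731,  0.00807897,
        1.10341371, -0.04040744]), 'qvel': array([ 9.47483198e-04, -1.87409317e-04, -3.41621266e-05, -4.34119557e-04,
        1.76033314e-04, -3.48488145e-04, -1.08246610e-03]), 'effort': array([ 3.35953309e-04, -4.69205689e+01,  2.59146877e-01, -1.71041071e+01,
        9.86469153e-03,  9.39730613e-03,  2.67386753e-06]), 'position': array([0.20344083, 0.61653349, 0.23013449]), 'ee_rot': array([-0.49843099, -3.10139248,  0.00402598]), 'contact_force': array([ 0.30763272,  0.31347417, -0.69202597]), 'ft_torque': array([ 0.00427209, -0.00159717,  0.03823998]), 'grip_force': 0.0, 'finger_gap': 1.0015636740824876}
scene [[530.55872921   0.         325.12026559]
 [  0.         530.55872921 243.07569893]
 [  0.           0.           1.        ]] [-0.02895697  0.          0.          0.          0.        ] [ 1.1464955  -2.14152131  1.17871927] [0.34846869 0.27076074 1.10341411]
top [[622.63776159   0.         321.2025858 ]
 [  0.         622.63776159 240.48599095]
 [  0.           0.           1.        ]] [-0.06787791  0.          0.          0.          0.        ] [ 2.14421167 -2.09779477  0.18369902] [0.04374219 0.57443    1.4273963 ]
```

View pics/scene0.png

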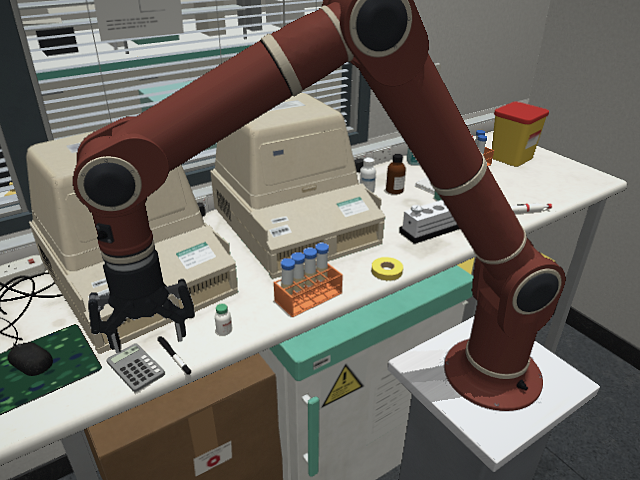

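View pics/top0.png

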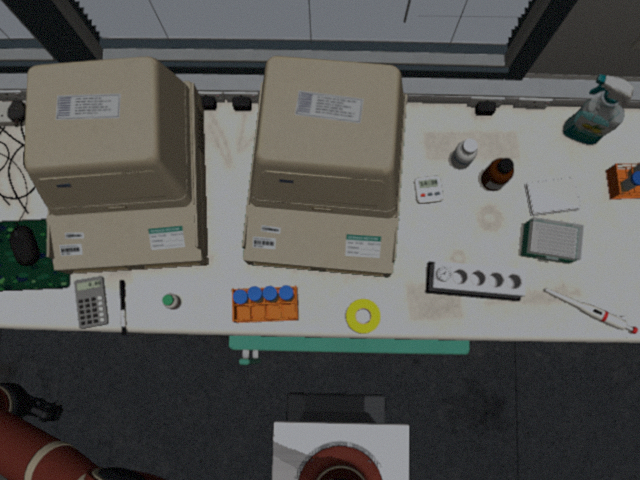

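The scene view shows the rack near (308,290) and the block near (430,222). The top view shows caps at about (240,297), (255,294), (270,294) and (287,293), and the block with its dial at (444,272) and bores at about (460–515, 275–282).

```bash
cat > h.py <<'E'
import numpy as np,cv2
from scipy.spatial.transform import Rotation as R
def rays(s,uv):
    n=cv2.undistortPoints(np.float64(uv).reshape(-1,1,2),s['K'],s['dist_coeffs'])[:,0]
    return np.c_[n,np.ones(len(n))]
def pose(s,st=None):  # world_from_cam R,t
    if 'rvec' in s:
        A=cv2.Rodrigues(s['rvec'])[0]; return A.T,-A.T@np.ravel(s['tvec'])
    T=s['tool_from_camera']; Q=R.from_rotvec(st['ee_rot']).as_matrix()
    return Q@T[:3,:3],Q@T[:3,3]+st['position']
def cloud(s,st=None):
    v,u=np.mgrid[:480,:640]; A,t=pose(s,st)
    P=(rays(s,np.c_[u.ravel(),v.ravel()])*s['range_z'].reshape(-1,1))@A.T+t
    P[s['range_z'].ravel()==0]=np.nan
    return P.reshape(480,640,3)
def onplane(s,uv,z,st=None):
    A,t=pose(s,st); d=rays(s,uv)@A.T
    return t+d*((z-t[2])/d[:,2])[:,None]
E
python3 - <<'E'
import pickle; from h import *
np.set_printoptions(precision=4,suppress=True)
s=pickle.load(open('top.pkl','rb')); P=cloud(s); hsv=cv2.cvtColor(s['frame'],cv2.COLOR_RGB2HSV); H,S,V=cv2.split(hsv)
b=(H>100)&(H<125)&(S>120)&(P[...,2]>.1)&(P[...,2]<.14); b[:,:200]=0;b[:,340:]=0
n,l,st,c=cv2.connectedComponentsWithStats(b.astype('uint8'))
for i in range(1,n):
    if st[i,4]>20: print('cap',st[i],c[i],np.nanmedian(P[l==i],0), 'top z',np.nanpercentile(P[l==i][:,2],90))
o=((H<18)&(S>140)&(V>80)).astype('uint8'); o[:,:200]=0;o[:,340:]=0;o[:260]=0;o[340:]=0
z=P[...,2]; m=(o>0)&(z>.045)&(z<.07)
q=P[m][:,:2]; print('rack',len(q),cv2.minAreaRect(q.astype('float32')), np.nanmedian(P[m],0))
sub=np.zeros((480,640),bool); sub[250:310,415:530]=1
for lo,hi in((.066,.08),(.085,.105)):
    m=sub&(z>lo)&(z<hi); q=P[m].astype('float32'); print('blk',m.sum(),cv2.minAreaRect(q[:,:2].copy()),np.median(q,0))
a=z[240:310,415:530]; print(np.nanpercentile(z[200:268,250:395],[50,95]),'front edge x',P[268,260:390:40])
cv2.imwrite('pics/c1.png',np.hstack([cv2.resize(s['frame'][255:335,215:345,::-1],None,fx=3,fy=4),cv2.resize(s['frame'][250:310,415:535,::-1],(400,320))]))
E
```

```text
cap [234 286  43  18 472] [254.7797 294.1949] [0.4358 0.2017 0.1202] top z 0.12434953745899831
cap [279 286  14  14 153] [285.6993 292.5556] [0.4401 0.1318 0.1199] top z 0.12426972040471994
rack 307 ((0.42053791880607605, 0.18482843041419983), (0.07508102059364319, 0.15107715129852295), 4.049299716949463) [0.4097 0.1829 0.0596]
blk 1656 ((0.5104808211326599, -0.31756898760795593), (0.22249004244804382, 0.10820945352315903), 86.1201171875) [ 0.486  -0.3176  0.074 ]
blk 173 ((0.49434107542037964, -0.22484992444515228), (0.03156415373086929, 0.03271578997373581), 69.47123718261719) [ 0.4945 -0.2249  0.0957]
[0.1364 0.204 ] front edge x [[ 0.5114  0.2051  0.0003]
 [ 0.51    0.106   0.0262]
 [ 0.5002  0.0116  0.1105]
 [ 0.5018 -0.0788  0.1127]]
```

View pics/c1.png

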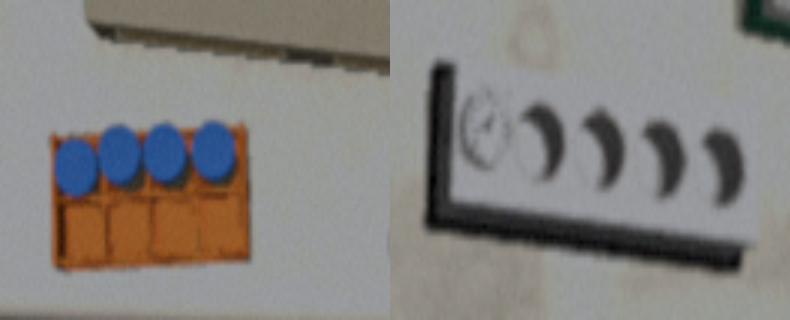

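The crop shows the caps (the leftmost one leaning toward the robot), the empty near row, and the block with its dial at the left end and four bores to the right. Next I'll fit both poses precisely.

Run:
```python
import pickle; from h import *
np.set_printoptions(precision=4,suppress=True)
s=pickle.load(open('top.pkl','rb')); P=cloud(s); z=P[...,2]; hsv=cv2.cvtColor(s['frame'],cv2.COLOR_RGB2HSV); H,S,V=cv2.split(hsv)
# block top: bright and z~74
m=((abs(z-.074)<.004)&(V>110)&(S<60)).astype('uint8'); m[:250]=0;m[310:]=0;m[:,:415]=0;m[:,535:]=0
n,l,st,c=cv2.connectedComponentsWithStats(m); i=1+np.argmax(st[1:,4]); print(st[i])
uv=np.argwhere(l==i)[:,::-1]; W=onplane(s,uv,.074)[:,:2].astype('float32'); r=cv2.minAreaRect(W); print('blocktop',r,cv2.boxPoints(r))
# bores: holes in top mask: dark/depth below
g=cv2.cvtColor(s['frame'],cv2.COLOR_RGB2GRAY)
hull=np.zeros_like(m); cv2.fillConvexPoly(hull,cv2.convexHull(uv.astype(np.int32)),1); hull=cv2.erode(hull,np.ones((3,3)))
h=(hull>0)&((z<.07)|(z>.08)|(V<=110))
n,l,st,c=cv2.connectedComponentsWithStats(h.astype('uint8'))
for i in range(1,n):
    if st[i,4]>15:
        bb=st[i]; cc=[bb[0]+(bb[2]-1)/2,bb[1]+(bb[3]-1)/2]; print('hole',bb,c[i],onplane(s,[c[i],cc],.074)[:,:2].ravel(),np.nanmedian(z[l==i]))
# rack top
o=((H<18)&(S>140)&(V>80)); o[:,:215]=0;o[:,330:]=0;o[:270]=0;o[335:]=0
uv=np.argwhere(o&(z>.05)&(z<.066))[:,::-1]; r=cv2.minAreaRect(onplane(s,uv,.059)[:,:2].astype('float32')); print('rack',r); print(cv2.boxPoints(r))
# caps individually
b=((H>100)&(H<125)&(S>120)&(z>.112)&(z<.135)); b[:,:200]=0;b[:,340:]=0
d=cv2.erode(b.astype('uint8'),np.ones((5,3)));n,l,st,c=cv2.connectedComponentsWithStats(d)
for i in range(1,n): print('cap',st[i],c[i],onplane(s,[c[i]],.12),np.nanmedian(P[l==i],0))
for y in (264,255,240,220,212,205,190): print(y,P[y,[270,320,380]].round(3).tolist())
A=R.from_rotvec([-0.49843099, -3.10139248,  0.00402598]).as_matrix(); print(A)
```

```text
[ 433  261   93   35 1251]
blocktop ((0.4887036383152008, -0.31293267011642456), (0.2149999886751175, 0.0620880201458931), 85.84160614013672) [[ 0.4499 -0.4179]
 [ 0.5119 -0.4224]
 [ 0.5275 -0.208 ]
 [ 0.4655 -0.2035]]
hole [435 265  16  18 188] [443.1915 273.5638] [ 0.4973 -0.229   0.4974 -0.2274] 0.09546536463937938
hole [452 269  17  15 178] [459.6067 276.2921] [ 0.4917 -0.2672  0.4924 -0.2682] 0.02372439738465615
hole [471 268  35  22 366] [486.918  278.8142] [ 0.487  -0.3309  0.4878 -0.3335] 0.03135080973071469
hole [507 273  15  17 178] [513.5618 281.3427] [ 0.4823 -0.3932  0.4831 -0.3943] 0.03709285059767353
rack ((0.4204121232032776, 0.18455523252487183), (0.07464472204446793, 0.15094654262065887), 4.034501075744629)
[[0.3779 0.2572]
 [0.3885 0.1066]
 [0.463  0.1119]
 [0.4523 0.2625]]
cap [249 289  12  10  81] [254.3457 293.284 ] [[0.4377 0.2023 0.12  ]] [0.4379 0.2027 0.1203]
cap [264 288  12  10  78] [269.4872 292.859 ] [[0.4394 0.1684 0.12  ]] [0.4394 0.1685 0.1206]
cap [281 288  11  10  64] [285.6875 292.625 ] [[0.4407 0.1322 0.12  ]] [0.4401 0.1327 0.1195]
cap [235 292  11  10  76] [239.9474 296.1974] [[0.4304 0.2343 0.12  ]] [0.4307 0.234  0.1198]
264 [[0.517, 0.178, 0.035], [0.508, 0.057, 0.112], [0.512, -0.079, 0.109]]
255 [[0.526, 0.171, 0.112], [0.528, 0.058, 0.115], [0.53, -0.078, 0.122]]
240 [[0.558, 0.171, 0.129], [0.56, 0.058, 0.131], [0.562, -0.077, 0.133]]
220 [[0.601, 0.171, 0.144], [0.603, 0.059, 0.144], [0.604, -0.075, 0.154]]
212 [[0.618, 0.171, 0.148], [0.619, 0.059, 0.157], [0.615, -0.072, 0.182]]
205 [[0.629, 0.17, 0.171], [0.625, 0.059, 0.194], [0.624, -0.07, 0.213]]
190 [[0.644, 0.164, 0.241], [0.644, 0.059, 0.252], [0.638, -0.064, 0.281]]
[[-0.9496  0.3133 -0.0008]
 [ 0.3133  0.9496 -0.0025]
 [-0.     -0.0026 -1.    ]]
```

Careful with the scale: shifts go in shares of 200 mm and turns go in shares of 2 pi rad. That gives: -14.5 cm / 20 = -0.725, -12.6 cm / 20 = -0.63, 0.58 rad / 6.2832 = 0.0923.

Call:
{"op": "servo_tool", "data": {
  "increments": [
    [-0.125,-0.11,-0.02,0.0159],
    [-0.275,-0.24,-0.04,0.035],
    [-0.425,-0.37,-0.06,0.0541],
    [-0.575,-0.5,-0.08,0.0732],
    [-0.725,-0.63,-0.1,0.0923]
  ],
  "claw": 0.3
}}

```text
t: 0.52
position: [0.3024, 0.4501, 0.2511]
ee_rot: [-1.373, -2.826, 0.002]
contact_force: [0.5, -0.7, 0.1]
finger_gap: 0.65
grip_force: 0.0
```

```bash
cat >> h.py <<'E'
def go(x,y,z,yaw):
    from rig import telemetry
    s=telemetry.get_state(); Q=R.from_rotvec(s['ee_rot']).as_matrix(); d=Q.T@(np.array([x,y,z])-s['position'])*100
    c=np.arctan2(Q[1,1],Q[0,1]); w=-(yaw-c); w=(w+np.pi)%(2*np.pi)-np.pi
    print('t %.2f'%s['t'],'pos',s['position'].round(4),'yaw %.3f'%c,'tilt',Q[:2,2].round(4),'F',s['contact_force'].round(1),'gap %.3f grip %.1f'%(s['finger_gap'],s['grip_force']),'q',s['qpos'].round(2)); print('shift',d.round(2),'turn %.3f'%w, 'norm %.1f'%np.linalg.norm(d))
E
python3 -c "
from h import *; go(.432,.236,.25,.07)"
```

```text
t 0.52 pos [0.3024 0.4501 0.2511] yaw 0.666 tilt [-0.0005 -0.0008] F [ 0.5 -0.7  0.1] gap 0.650 grip 0.0 q [-1.12  0.43  0.15  1.71 -0.08  1.01 -0.28]
shift [-24.84  -3.05   0.12] turn 0.596 norm 25.0
```

Scaled: -20 cm / 20 = -1, -16 cm / 20 = -0.8, 0.58 rad / 6.2832 = 0.0923.

Call:
{"op": "servo_tool", "data": {
  "increments": [
    [-0.2,-0.025,0,0.0175],
    [-0.4,-0.05,0,0.035],
    [-0.6,-0.075,0,0.0541],
    [-0.8,-0.1,0,0.0732],
    [-1,-0.125,0,0.0923]
  ]
}}

```text
t: 0.93
position: [0.4072, 0.2782, 0.2512]
ee_rot: [-2.123, -2.315, 0.001]
contact_force: [1.0, 1.1, -0.2]
finger_gap: 0.647
grip_force: 0.0
```

```bash
python3 -c "
from h import *; go(.432,.236,.25,.07)"
```

```text
t 0.93 pos [0.4072 0.2782 0.2512] yaw 0.086 tilt [-0.0005 -0.0001] F [ 1.   1.1 -0.2] gap 0.647 grip 0.0 q [-0.89  0.36  0.34  1.84 -0.15  0.96 -0.4 ]
shift [-4.41  2.11  0.12] turn 0.016 norm 4.9
```

Scaled: -4.4 cm / 20 = -0.22, -2.2 cm / 20 = -0.11, 0.016 rad / 6.2832 = 0.0025.

Call:
{"op": "servo_tool", "data": {
  "increments": [
    [-0.11,0.05,0,0.0025],
    [-0.22,0.105,0,0.0025],
    [-0.22,0.105,0,0.0025],
    [-0.22,0.105,0,0.0025]
  ]
}}

```text
t: 1.27
position: [0.4322, 0.2367, 0.2511]
ee_rot: [-2.14, -2.3, 0.001]
contact_force: [-1.1, 0.3, -0.5]
finger_gap: 0.652
grip_force: 0.0
```

```bash
cat >> h.py <<'E'
def blue(tag,zlo,zhi,save=False):
    from rig import telemetry,snapshot
    st=telemetry.get_state(); s=snapshot('wrist'); P=cloud(s,st); H,S,V=cv2.split(cv2.cvtColor(s['frame'],cv2.COLOR_RGB2HSV))
    if save: cv2.imwrite(f'pics/{tag}.png',s['frame'][...,::-1])
    b=((H>98)&(H<128)&(S>110)&(P[...,2]>zlo)&(P[...,2]<zhi)).astype('uint8')
    b=cv2.erode(b,np.ones((9,9)))
    n,l,q,c=cv2.connectedComponentsWithStats(b)
    for i in range(1,n):
        if q[i,4]>200:
            p=P[l==i]; p=p[np.isfinite(p[:,2])]; A=np.c_[p[:,:2],np.ones(len(p))]
            (cx,cy),r=cv2.minEnclosingCircle(np.argwhere(l==i)[:,::-1].astype('float32')); zt=np.median(p[:,2])
            k=np.linalg.lstsq(A,p[:,2],rcond=None)[0]
            print(tag,q[i][:4],q[i,4],'circle',onplane(s,[[cx,cy]],zt,st).round(4),'med',np.median(p,0).round(4),'lean',-k[:2].round(3))
    return s,st,P
E
python3 -c "
from h import *; go(.432,.236,.25,.07); blue('w1',.1,.14,True)"
```

```text
t 1.27 pos [0.4322 0.2367 0.2511] yaw 0.072 tilt [-0.0005 -0.0005] F [-1.1  0.3 -0.5] gap 0.652 grip 0.0 q [-0.8   0.36  0.36  1.84 -0.15  0.96 -0.31]
shift [-0.07 -0.03  0.11] turn 0.002 norm 0.1
w1 [306 263  33  29] 530 circle [[0.4383 0.1994 0.12  ]] med [0.4392 0.2005 0.12  ] lean [-0.026 -0.072]
w1 [303 306  32  30] 471 circle [[0.4382 0.1638 0.1199]] med [0.4385 0.1619 0.1199] lean [-0.037 -0.058]
w1 [314 346  29  32] 440 circle [[0.4475 0.1285 0.1199]] med [0.446  0.1282 0.1199] lean [ 0.013 -0.069]
```

View pics/w1.png

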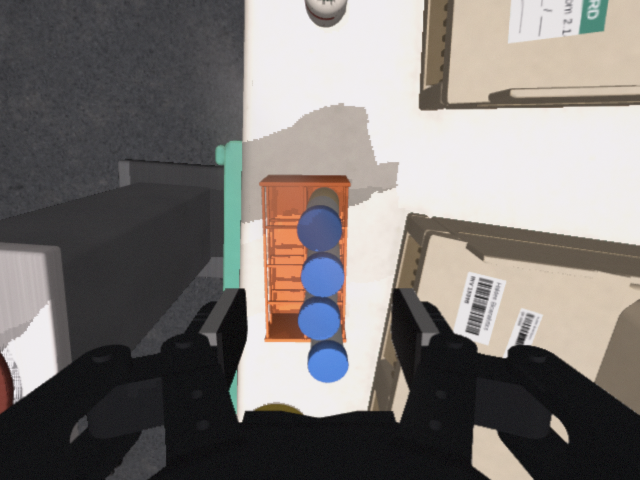

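The wrist view shows the caps at about (320,228), (322,275), (319,318) and (328,360), with the first in shade. The wrist and top estimates differ by a few mm, so I'll fit the cap tops in both views with a radius check.

```bash
cat >> h.py <<'E'
def caps(s,st=None,zlo=.1,zhi=.14,roi=None,nlab=4):
    P=cloud(s,st); H,S,V=cv2.split(cv2.cvtColor(s['frame'],cv2.COLOR_RGB2HSV))
    m=(H>98)&(H<128)&(S>100)&(P[...,2]>zlo)&(P[...,2]<zhi)
    if roi: k=np.zeros_like(m); k[roi[1]:roi[3],roi[0]:roi[2]]=1; m&=k
    p=P[m]; uv=np.argwhere(m)[:,::-1]
    # cluster by y
    _,lab,cen=cv2.kmeans(p[:,:2].astype('float32'),nlab,None,(3,50,1e-5),10,cv2.KMEANS_PP_CENTERS)
    for i in np.argsort(-cen[:,1]):
        q=p[lab[:,0]==i]; zt=np.percentile(q[:,2],90); q=q[abs(q[:,2]-zt)<.004]
        ext=np.percentile(q[:,:2],[1,99],axis=0); print('ztop %.4f'%zt,'n',len(q),'mean',q.mean(0).round(4),'extmid',ext.mean(0).round(4),'size',(ext[1]-ext[0]).round(4))
E
python3 - <<'E'
from h import *; import pickle
from rig import telemetry,snapshot
st=telemetry.get_state(); s=snapshot('wrist'); caps(s,st,roi=(250,170,400,400))
pickle.dump((s,st),open('w1.pkl','wb'))
print('top'); caps(pickle.load(open('top.pkl','rb')),roi=(215,270,340,320))
P=cloud(s,st); H,S,V=cv2.split(cv2.cvtColor(s['frame'],cv2.COLOR_RGB2HSV)); z=P[...,2]
q=P[(H<18)&(S>140)&(z>.054)&(z<.064)][:,:2]; print('rack',cv2.minAreaRect(q.astype('float32')))
E
```

```text
ztop 0.1213 n 643 mean [0.4385 0.2388 0.1203] extmid [0.4354 0.2348] size [0.0259 0.0304]
ztop 0.1209 n 1338 mean [0.4383 0.1995 0.1199] extmid [0.4384 0.1992] size [0.0292 0.03  ]
ztop 0.1210 n 1285 mean [0.4383 0.164  0.1198] extmid [0.4382 0.1634] size [0.0297 0.0308]
ztop 0.1208 n 1161 mean [0.448  0.1267 0.1197] extmid [0.4481 0.1261] size [0.0296 0.0303]
top
ztop 0.1240 n 73 mean [0.4307 0.2354 0.1227] extmid [0.4304 0.2341] size [0.0278 0.0279]
ztop 0.1247 n 69 mean [0.4368 0.2012 0.1233] extmid [0.4369 0.2008] size [0.0293 0.0274]
ztop 0.1241 n 91 mean [0.4392 0.1687 0.1225] extmid [0.4399 0.1688] size [0.0294 0.0276]
ztop 0.1242 n 72 mean [0.4425 0.1312 0.1227] extmid [0.4407 0.1324] size [0.029  0.0288]
rack ((0.42430612444877625, 0.18612676858901978), (0.07541760802268982, 0.15081602334976196), 3.722945213317871)
```

Run:
```python
from h import *; import pickle
s,st=pickle.load(open('w1.pkl','rb'))
H,S,V=cv2.split(cv2.cvtColor(s['frame'],cv2.COLOR_RGB2HSV))
m=((H>98)&(H<130)&(S>100)).astype('uint8'); k=np.zeros_like(m); k[190:400,280:370]=1; m*=k
m=cv2.morphologyEx(m,cv2.MORPH_OPEN,np.ones((5,5))); d=cv2.erode(m,np.ones((11,11)))
n,l,q,c=cv2.connectedComponentsWithStats(d)
for i in range(1,n):
    if q[i,4]>50: b=q[i]; cc=[b[0]+(b[2]-1)/2,b[1]+(b[3]-1)/2]; print(b,cc,onplane(s,[cc],.12,st).round(4))
go(.433,.236,.072,.07)
```

```text
[ 305  265   34   72 1281] [np.float64(321.5), np.float64(300.5)] [[0.4386 0.182  0.12  ]]
[314 349  29  30 618] [np.float64(328.0), np.float64(363.5)] [[0.4478 0.1288 0.12  ]]
t 1.37 pos [0.431  0.2392 0.251 ] yaw 0.078 tilt [-0.0012  0.0004] F [0.5 0.3 0.3] gap 0.657 grip 0.0 q [-0.81  0.36  0.36  1.84 -0.15  0.96 -0.31]
shift [-0.35  0.19 17.9 ] turn 0.008 norm 17.9
```

Scaled: 17.5 cm / 20 = 0.875, 15 cm / 20 = 0.75.

Call:
{"op": "servo_tool", "data": {
  "increments": [
    [0,0.01,0.175,0],
    [0,0.01,0.375,0],
    [0,0.01,0.575,0],
    [0,0.01,0.75,0],
    [0,0.01,0.875,0]
  ]
}}

```text
t: 1.78
position: [0.4313, 0.2397, 0.0733]
ee_rot: [-2.13, -2.307, 0.005]
contact_force: [-0.8, 0.3, 0.2]
finger_gap: 0.648
grip_force: 0.0
```

Scaled: 0.6 cm / 20 = 0.03.

Call:
{"op": "servo_tool", "data": {
  "increments": [
    [0,0,0.03,0],
    [0,0,0.03,0],
    [0,0,0.03,0]
  ]
}}

```text
t: 2.03
position: [0.4341, 0.2395, 0.071]
ee_rot: [-2.134, -2.306, -0.002]
contact_force: [-0.0, 0.1, 0.2]
finger_gap: 0.648
grip_force: 0.0
```

Run:
```python
from h import *; from rig import snapshot
go(.434,.236,.068,.07)
a=snapshot('scene')['frame'][...,::-1][200:340,220:400]; b=snapshot('wrist')['frame'][...,::-1]
cv2.imwrite('pics/g1.png',np.hstack([cv2.resize(a,(400,311)),cv2.resize(b,(400,311))]))
```

```text
t 2.03 pos [0.4341 0.2395 0.071 ] yaw 0.078 tilt [0.0009 0.001 ] F [-0.   0.1  0.2] gap 0.648 grip 0.0 q [-0.71  0.63  0.24  2.04 -0.29  0.51 -0.18]
shift [-0.35 -0.04  0.3 ] turn 0.008 norm 0.5
```

View pics/g1.png

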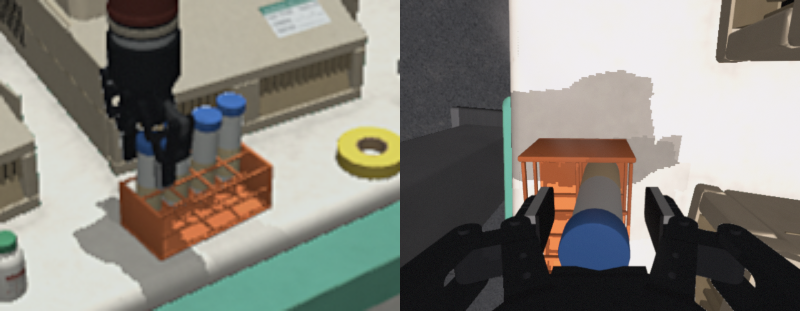

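Both pads straddle tube 1's body just under the cap. I'll centre by 3 mm, then close.

Scaled: -0.3 cm / 20 = -0.015, 0.1 cm / 20 = 0.005.

Call:
{"op": "servo_tool", "data": {
  "increments": [
    [-0.015,0,0.005,0],
    [-0.015,0,0.005,0]
  ]
}}

```text
t: 2.3
position: [0.4347, 0.2352, 0.0706]
ee_rot: [2.135, 2.303, 0.003]
contact_force: [-0.5, -0.8, -0.3]
finger_gap: 0.656
grip_force: 0.0
```

Call:
{"op": "servo_tool", "data": {
  "increments": [
    [0,0,0,0],
    [0,0,0,0],
    [0,0,0,0],
    [0,0,0,0],
    [0,0,0,0]
  ],
  "claw": -1,
  "squeeze": 35
}}

```text
t: 2.72
position: [0.4348, 0.2356, 0.0697]
ee_rot: [2.135, 2.304, 0.002]
contact_force: [0.6, -0.7, 3.3]
finger_gap: 0.335
grip_force: 52.9
```

Scaled: -11 cm / 20 = -0.55, -8 cm / 20 = -0.4.

Call:
{"op": "servo_tool", "data": {
  "increments": [
    [0,0,-0.05,0],
    [0,0,-0.125,0],
    [0,0,-0.25,0],
    [0,0,-0.4,0],
    [0,0,-0.55,0]
  ]
}}

```text
t: 3.13
position: [0.4326, 0.2346, 0.1803]
ee_rot: [-2.135, -2.303, 0.006]
contact_force: [-0.5, 0.4, -0.1]
finger_gap: 0.331
grip_force: 53.6
```

Scaled: -5.5 cm / 20 = -0.275, -5 cm / 20 = -0.25.

Call:
{"op": "servo_tool", "data": {
  "increments": [
    [0,0,-0.15,0],
    [0,0,-0.25,0],
    [0,0,-0.275,0],
    [0,0,-0.275,0]
  ]
}}

```text
t: 3.47
position: [0.4341, 0.2354, 0.2357]
ee_rot: [2.135, 2.304, 0.003]
contact_force: [0.1, -0.1, -1.2]
finger_gap: 0.331
grip_force: 53.5
```

Run:
```python
from h import *; from rig import snapshot
go(.492,-.267,.235,-.0725)
a=snapshot('scene')['frame'][...,::-1][140:340,200:400]; b=snapshot('wrist')['frame'][...,::-1]
cv2.imwrite('pics/g2.png',np.hstack([cv2.resize(a,(380,380)),cv2.resize(b,(420,380))]))
```

```text
t 3.47 pos [0.4341 0.2354 0.2357] yaw 0.076 tilt [0.0016 0.0015] F [ 0.1 -0.1 -1.2] gap 0.331 grip 53.5 q [-0.8   0.38  0.36  1.87 -0.17  0.92 -0.28]
shift [-50.54   1.95   0.  ] turn 0.149 norm 50.6
```

View pics/g2.png

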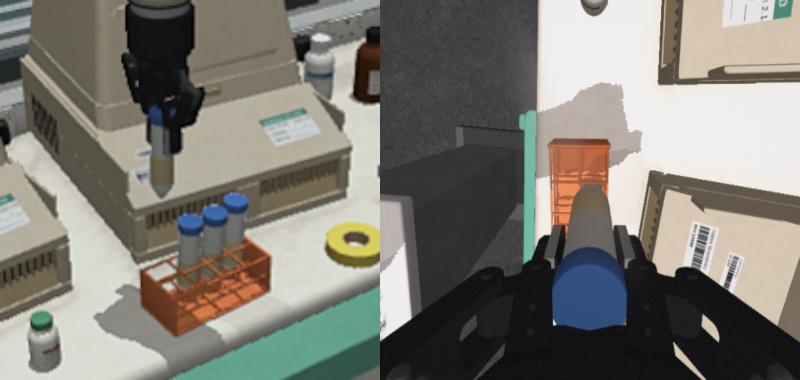

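Tube 1 is held vertical and clear of the rack (gap 28 mm, tip visible above the other caps). I'm moving it to hover over bore 1.

Call:
{"op": "servo_tool", "data": {
  "increments": [
    [-0.1,0.005,0,0],
    [-0.275,0.01,0,0],
    [-0.475,0.02,0,0],
    [-0.675,0.025,0,0],
    [-0.875,0.035,0,0]
  ]
}}

```text
t: 3.98
position: [0.4526, 0.0597, 0.2324]
ee_rot: [-2.132, -2.303, 0.006]
contact_force: [1.4, -0.8, -1.5]
finger_gap: 0.33
grip_force: 53.5
```

Call:
{"op": "servo_tool", "data": {
  "increments": [
    [-0.2,0.01,0,0],
    [-0.4,0.015,0,0],
    [-0.6,0.025,0,0],
    [-0.8,0.03,0,0],
    [-1,0.04,0,0]
  ]
}}

```text
t: 4.4
position: [0.4759, -0.1388, 0.2323]
ee_rot: [-2.132, -2.301, 0.004]
contact_force: [1.2, 0.4, -0.6]
finger_gap: 0.335
grip_force: 53.5
```

Scaled: -12.5 cm / 20 = -0.625, -10.5 cm / 20 = -0.525, 0.15 rad / 6.2832 = 0.0239.

Call:
{"op": "servo_tool", "data": {
  "increments": [
    [-0.175,0.005,0,0.008],
    [-0.35,0.015,0,0.0159],
    [-0.525,0.02,0,0.0239],
    [-0.625,0.025,0,0.0239],
    [-0.625,0.025,0,0.0239]
  ]
}}

```text
t: 4.82
position: [0.4896, -0.2676, 0.2322]
ee_rot: [-2.311, -2.127, 0.009]
contact_force: [0.2, -0.8, -0.5]
finger_gap: 0.333
grip_force: 53.5
```

```bash
cat >> h.py <<'E'
def tip(n):
    "held tube: tip offset from TCP in tool axes, from the scene/wrist depth"
    from rig import snapshot,telemetry
    st=telemetry.get_state(); s=snapshot('wrist'); P=cloud(s,st); Q=R.from_rotvec(st['ee_rot']).as_matrix(); L=(P-st['position'])@Q
    m=(abs(L[...,0])<.05)&(abs(L[...,1])<.017)&(L[...,2]>0.005)&(L[...,2]<.09)
    for a in np.arange(.01,.085,.01):
        k=m&(abs(L[...,2]-a)<.004)
        if k.sum()>20: print('z+%.2f'%a,k.sum(),'x max %.4f'%np.percentile(L[k][:,0],97),'y mid %.4f w %.4f'%(np.percentile(L[k][:,1],[3,97]).mean(),np.ptp(np.percentile(L[k][:,1],[3,97]))))
    print('lowest',np.nanpercentile(L[m][:,2],99.5),np.nanmedian(L[m&(L[...,2]>np.nanpercentile(L[m][:,2],98))],0))
    cv2.imwrite(f'pics/{n}.png',s['frame'][...,::-1])
E
python3 -c "
from h import *; go(.492,-.267,.15,-.0725); tip('b1')"
```

```text
t 4.82 pos [ 0.4896 -0.2676  0.2322] yaw -0.083 tilt [-0.0045 -0.0036] F [ 0.2 -0.8 -0.5] gap 0.333 grip 53.5 q [ 0.15  0.5   0.48  1.7  -0.26  1.    0.64]
shift [0.12 0.27 8.22] turn -0.010 norm 8.2
z+0.01 439 x max 0.0163 y mid 0.0016 w 0.0254
z+0.02 355 x max 0.0168 y mid 0.0017 w 0.0251
z+0.03 299 x max 0.0171 y mid 0.0019 w 0.0252
z+0.04 232 x max 0.0176 y mid 0.0016 w 0.0245
lowest 0.04515613111555191 [0.01621824 0.00091479 0.04486896]
```

View pics/b1.png

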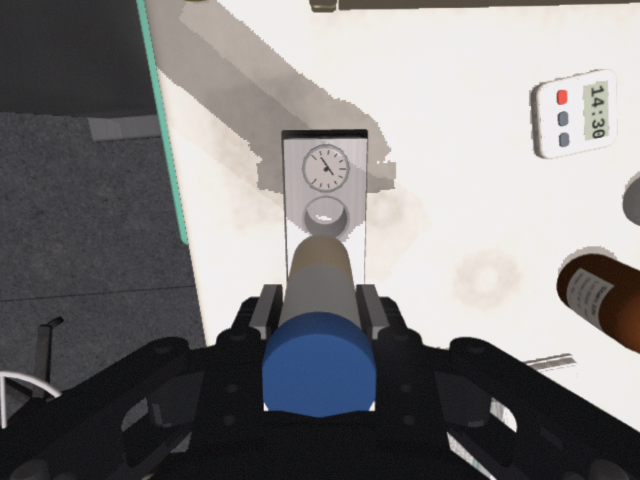

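Run:
```python
from h import *; from rig import snapshot,telemetry
st=telemetry.get_state(); s=snapshot('wrist'); g=cv2.cvtColor(s['frame'],cv2.COLOR_RGB2GRAY)
print(st['position'])
c=cv2.HoughCircles(cv2.medianBlur(g[140:245,270:380],3),cv2.HOUGH_GRADIENT,1,30,param1=100,param2=15,minRadius=15,maxRadius=28)
if c is not None:
  for u,v,r in c[0]: print(u+270,v+140,r,'bore',onplane(s,[[u+270,v+140]],.074,st)[0].round(4),'dial',onplane(s,[[u+270,v+140]],.096,st)[0].round(4))
P=cloud(s,st); z=P[...,2]; q=P[(abs(z-.074)<.003)&(g>90)]
q=q[(abs(q[:,0]-.489)<.06)&(q[:,1]>-.27)]; print(len(q),cv2.minAreaRect(q[:,:2].astype('float32')), cv2.boxPoints(cv2.minAreaRect(q[:,:2].astype('float32'))))
go(.492,-.267,.15,-.0725)
```

```text
[ 0.49005549 -0.26406149  0.23203514]
325.5 174.5 20.2 bore [ 0.4982 -0.2298  0.074 ] dial [ 0.4981 -0.2275  0.096 ]
326.5 222.5 22.5 bore [ 0.4962 -0.2671  0.074 ] dial [ 0.4962 -0.2621  0.096 ]
4032 ((0.4970582127571106, -0.23990550637245178), (0.06453461945056915, 0.0620323084294796), 85.9897689819336) [[ 0.4638614  -0.2699247 ]
 [ 0.5257419  -0.2742629 ]
 [ 0.530255   -0.20988631]
 [ 0.46837455 -0.20554811]]
t 4.92 pos [ 0.4906 -0.2616  0.2321] yaw -0.076 tilt [-0.0045  0.0023] F [-0.1  0.5 -1.2] gap 0.332 grip 53.5 q [ 0.14  0.5   0.48  1.71 -0.26  1.    0.64]
shift [-0.55  0.22  8.21] turn -0.004 norm 8.2
```

Scaled: 8 cm / 20 = 0.4, 7 cm / 20 = 0.35.

Call:
{"op": "servo_tool", "data": {
  "increments": [
    [-0.015,0.015,0.1,0],
    [-0.015,0.015,0.25,0],
    [-0.015,0.015,0.35,0],
    [-0.015,0.015,0.4,0],
    [-0.015,0.015,0.4,0]
  ]
}}

```text
t: 5.33
position: [0.4932, -0.2617, 0.1513]
ee_rot: [-2.294, -2.135, 0.002]
contact_force: [-0.3, -0.1, -1.0]
finger_gap: 0.332
grip_force: 53.5
```

Run:
```python
from h import *; from rig import snapshot
go(.493,-.2705,.15,-.0725)
a=snapshot('scene')['frame'][...,::-1][140:260,360:520]; b=snapshot('wrist')['frame'][...,::-1]
go(.493,-.2705,.15,-.0725)
cv2.imwrite('pics/b2.png',np.hstack([cv2.resize(a,(440,330)),b[100:430,180:500]]))
```

```text
t 5.33 pos [ 0.4932 -0.2617  0.1513] yaw -0.072 tilt [-0.0063  0.0045] F [-0.3 -0.1 -1. ] gap 0.332 grip 53.5 q [ 0.18  0.6   0.43  1.79 -0.33  0.83  0.69]
shift [-0.88  0.04  0.12] turn 0.001 norm 0.9
t 5.43 pos [ 0.4951 -0.2641  0.1545] yaw -0.073 tilt [-0.0002  0.0004] F [ 0.5  0.6 -0.3] gap 0.336 grip 53.5 q [ 0.18  0.6   0.43  1.79 -0.32  0.83  0.69]
shift [-0.66 -0.16  0.45] turn -0.000 norm 0.8
```

View pics/b2.png

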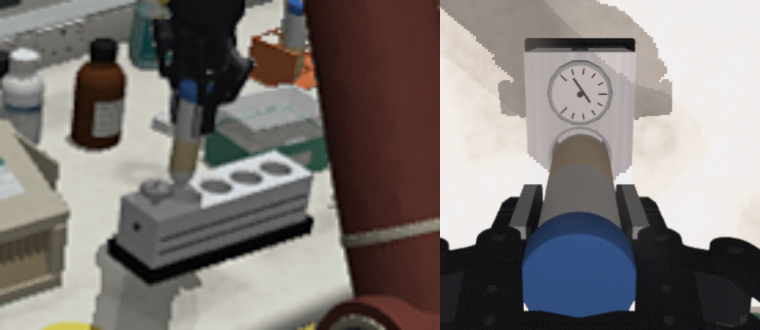

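```bash
cat >> h.py <<'E'
def avg(x,y,z,yaw,n=6):
    from rig import telemetry,snapshot
    p=[];c=[]
    for _ in range(n):
        s=telemetry.get_state(); Q=R.from_rotvec(s['ee_rot']).as_matrix(); p.append(s['position']); c.append(np.arctan2(Q[1,1],Q[0,1])); snapshot('wrist')
    p=np.array(p); c=np.mean(c); m=p.mean(0); d=np.array([x,y,z])-m
    ax=np.array([-np.sin(c),np.cos(c)]); ay=np.array([np.cos(c),np.sin(c)])
    print('t %.2f'%s['t'],'mean',m.round(4),'std',p.std(0).round(4),'yaw %.3f'%c,'shift cm',(d[:2]@ax*100).round(2),(d[:2]@ay*100).round(2),(-d[2]*100).round(2),'turn %.3f'%(c-yaw),'F',s['contact_force'].round(1))
E
python3 -c "
from h import *; avg(.493,-.2705,.15,-.0725); tip('x')"
```

```text
t 5.68 mean [ 0.4955 -0.2649  0.1554] std [0.0002 0.0004 0.0004] yaw -0.073 shift cm -0.57 -0.2 0.54 turn -0.001 F [-0.7  0.7 -1.1]
z+0.01 426 x max 0.0163 y mid 0.0016 w 0.0252
z+0.02 349 x max 0.0167 y mid 0.0017 w 0.0250
z+0.03 305 x max 0.0172 y mid 0.0018 w 0.0251
z+0.04 228 x max 0.0175 y mid 0.0017 w 0.0240
z+0.06 2936 x max 0.0491 y mid -0.0001 w 0.0287
z+0.08 1069 x max 0.0491 y mid -0.0000 w 0.0336
lowest 0.08387020908084847 [ 0.00832918 -0.00680598  0.0832167 ]
```

Scaled: 3 cm / 20 = 0.15, 2 cm / 20 = 0.1.

Call:
{"op": "servo_tool", "data": {
  "increments": [
    [-0.025,-0.005,0.025,0],
    [-0.025,-0.005,0.05,0],
    [-0.025,-0.005,0.1,0],
    [-0.025,-0.005,0.15,0],
    [-0.025,-0.005,0.15,0]
  ]
}}

```text
t: 6.2
position: [0.4918, -0.2686, 0.1215]
ee_rot: [-2.298, -2.134, 0.003]
contact_force: [0.2, 0.8, -0.8]
finger_gap: 0.33
grip_force: 53.5
```

Run:
```python
from h import *; from rig import snapshot
avg(.4945,-.270,.0837,-.0725)
a=snapshot('scene')['frame'][...,::-1][140:260,360:520]; b=snapshot('wrist')['frame'][...,::-1]
cv2.imwrite('pics/b3.png',np.hstack([cv2.resize(a,(440,330)),b[100:430,180:500]]))
```

```text
t 6.45 mean [ 0.4929 -0.2695  0.1233] std [0.0006 0.0005 0.0011] yaw -0.074 shift cm -0.04 0.16 3.96 turn -0.001 F [ 0.1 -0.1  0.2]
```

View pics/b3.png

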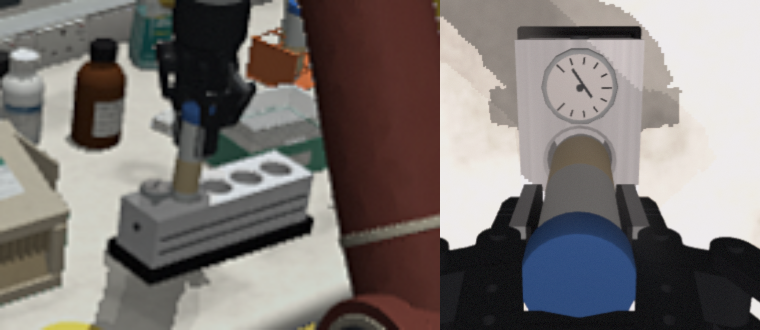

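The tip is in bore 1 with no contact force. I'll keep lowering in small steps.

Scaled: 3.2 cm / 20 = 0.16, 2.8 cm / 20 = 0.14.

Call:
{"op": "servo_tool", "data": {
  "increments": [
    [0,0.0025,0.035,0],
    [0,0.0025,0.07,0],
    [0,0.0025,0.105,0],
    [0,0.0025,0.14,0],
    [0,0.0025,0.16,0]
  ]
}}

```text
t: 7.02
position: [0.4932, -0.2694, 0.0908]
ee_rot: [-2.3, -2.136, 0.001]
contact_force: [-0.5, -0.5, -0.3]
finger_gap: 0.337
grip_force: 53.5
```

Call:
{"op": "servo_tool", "data": {
  "increments": [
    [0,0,0.01,0],
    [0,0,0.02,0],
    [0,0,0.02,0],
    [0,0,0.02,0]
  ]
}}

```text
t: 7.35
position: [0.4939, -0.27, 0.0884]
ee_rot: [2.302, 2.138, -0.0]
contact_force: [-0.3, -0.3, -1.1]
finger_gap: 0.335
grip_force: 53.5
```

```bash
python3 -c "
from h import *; avg(.493,-.270,.0837,-.0725)"
```

```text
t 7.60 mean [ 0.494  -0.27    0.0886] std [0.     0.     0.0001] yaw -0.074 shift cm -0.01 -0.1 0.49 turn -0.001 F [-1.  -0.1 -1.4]
```

Scaled: 0.3 cm / 20 = 0.015, 0.15 cm / 20 = 0.0075.

Call:
{"op": "servo_tool", "data": {
  "increments": [
    [0,0,0.0075,0],
    [0,0,0.015,0],
    [0,0,0.015,0],
    [0,0,0.015,0]
  ]
}}

```text
t: 7.98
position: [0.4938, -0.2698, 0.0851]
ee_rot: [-2.302, -2.138, 0.0]
contact_force: [0.7, 0.6, -1.1]
finger_gap: 0.333
grip_force: 53.5
```

Scaled: 0.2 cm / 20 = 0.01, 0.1 cm / 20 = 0.005.

Call:
{"op": "servo_tool", "data": {
  "increments": [
    [0,0,0.005,0],
    [0,0,0.01,0],
    [0,0,0.01,0]
  ]
}}

```text
t: 8.23
position: [0.494, -0.2701, 0.0837]
ee_rot: [2.302, 2.137, 0.0]
contact_force: [0.2, 0.3, 2.6]
finger_gap: 0.329
grip_force: 52.6
```

```bash
python3 -c "
from h import *; avg(.493,-.270,.0837,-.0725)"
```

```text
t 8.48 mean [ 0.494  -0.27    0.0837] std [0. 0. 0.] yaw -0.074 shift cm -0.0 -0.1 -0.0 turn -0.002 F [-1.3  0.5  3. ]
```

Light contact (3 N) exactly at the predicted seat height. Releasing and rising.

Call:
{"op": "servo_tool", "data": {
  "increments": [
    [0,0,0,0],
    [0,0,0,0],
    [0,0,0,0],
    [0,0,0,0]
  ],
  "claw": 0.3
}}

```text
t: 8.87
position: [0.4939, -0.2698, 0.083]
ee_rot: [-2.302, -2.138, 0.0]
contact_force: [0.5, -0.3, 0.0]
finger_gap: 0.649
grip_force: 0.0
```

Call:
{"op": "servo_tool", "data": {
  "increments": [
    [0,0,-0.1,0],
    [0,0,-0.25,0],
    [0,0,-0.45,0],
    [0,0,-0.65,0],
    [0,0,-0.8,0]
  ]
}}

```text
t: 9.28
position: [0.4944, -0.2705, 0.2465]
ee_rot: [2.3, 2.135, 0.001]
contact_force: [0.8, -0.2, -0.3]
finger_gap: 0.648
grip_force: 0.0
```

Run:
```python
from h import *; from rig import telemetry,snapshot
avg(.438,.202,.24,.07,5); go(.438,.202,.24,.07)
st=telemetry.get_state(); s=snapshot('wrist'); caps(s,st,.1,.15,None,1)
a=snapshot('scene')['frame'][...,::-1][140:260,360:520]
cv2.imwrite('pics/r1.png',np.hstack([cv2.resize(a,(440,330)),s['frame'][100:430,180:500,::-1]]))
```

```text
t 9.48 mean [ 0.4955 -0.2713  0.2476] std [0.0012 0.0011 0.0029] yaw -0.074 shift cm 46.77 -9.23 0.76 turn -0.144 F [-0.6  0.3 -1. ]
t 9.53 pos [ 0.4934 -0.2692  0.2425] yaw -0.074 tilt [-0.0012  0.0011] F [-1.6  0.8 -0.3] gap 0.649 grip 0.0 q [ 0.15  0.5   0.48  1.68 -0.26  1.03  0.64]
shift [46.58 -9.    0.31] turn -0.144 norm 47.4
ztop 0.1346 n 1059 mean [ 0.5078 -0.2705  0.1332] extmid [ 0.5069 -0.2724] size [0.023  0.0292]
```

View pics/r1.png

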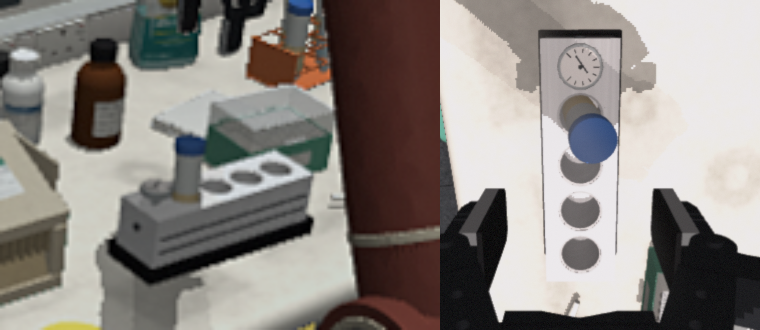

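Tube 1 is seated: cap top at 0.1346 m (expected 0.134), leaning slightly within the bore clearance. Bores 2–4 are in line. Going back for tube 2.

Scaled: 18 cm / 20 = 0.9, 14 cm / 20 = 0.7.

Call:
{"op": "servo_tool", "data": {
  "increments": [
    [0.1,-0.02,0,0],
    [0.3,-0.06,0,0],
    [0.5,-0.1,0,0],
    [0.7,-0.135,0,0],
    [0.9,-0.175,0,0]
  ]
}}

```text
t: 10.05
position: [0.4711, -0.0859, 0.2418]
ee_rot: [-2.301, -2.136, 0.003]
contact_force: [0.7, 0.3, -0.5]
finger_gap: 0.652
grip_force: 0.0
```

Scaled: 20 cm / 20 = 1, 16 cm / 20 = 0.8.

Call:
{"op": "servo_tool", "data": {
  "increments": [
    [0.2,-0.04,0,0],
    [0.4,-0.08,0,0],
    [0.6,-0.115,0,0],
    [0.8,-0.155,0,0],
    [1,-0.195,0,0]
  ]
}}

```text
t: 10.47
position: [0.4468, 0.1163, 0.2421]
ee_rot: [-2.301, -2.137, 0.004]
contact_force: [-0.2, 0.6, -0.4]
finger_gap: 0.644
grip_force: 0.0
```

Scaled: 8.6 cm / 20 = 0.43, 6.5 cm / 20 = 0.325, -0.144 rad / 6.2832 = -0.0229.

Call:
{"op": "servo_tool", "data": {
  "increments": [
    [0.175,-0.035,0,-0.008],
    [0.325,-0.065,0,-0.0159],
    [0.43,-0.085,0,-0.0229],
    [0.43,-0.085,0,-0.0229],
    [0.43,-0.085,0,-0.0229]
  ]
}}

```text
t: 10.88
position: [0.4364, 0.2026, 0.2418]
ee_rot: [-2.138, -2.3, 0.005]
contact_force: [0.3, -2.2, -0.3]
finger_gap: 0.65
grip_force: 0.0
```

Run:
```python
from h import *; from rig import telemetry,snapshot
avg(.438,.2015,.070,.07,8)
st=telemetry.get_state(); s=snapshot('wrist'); caps(s,st,.1,.15,None,3)
P=cloud(s,st); H,S,V=cv2.split(cv2.cvtColor(s['frame'],cv2.COLOR_RGB2HSV)); z=P[...,2]
q=P[(H<18)&(S>140)&(z>.054)&(z<.064)][:,:2]; print('rack',cv2.minAreaRect(q.astype('float32')))
```

```text
t 11.23 mean [0.4374 0.2005 0.2427] std [0.0005 0.0009 0.0005] yaw 0.068 shift cm 0.09 0.07 17.27 turn -0.002 F [ 0.7  0.3 -1.2]
ztop 0.1211 n 706 mean [0.4422 0.2027 0.1202] extmid [0.4394 0.1995] size [0.028  0.0295]
ztop 0.1209 n 1425 mean [0.4384 0.1633 0.1199] extmid [0.4384 0.163 ] size [0.0296 0.0302]
ztop 0.1209 n 1328 mean [0.4481 0.1263 0.1197] extmid [0.4481 0.1257] size [0.0296 0.0305]
rack ((0.42476749420166016, 0.18578529357910156), (0.07519989460706711, 0.15112724900245667), 3.330385446548462)
```

Scaled: 16.8 cm / 20 = 0.84, 14.5 cm / 20 = 0.725.

Call:
{"op": "servo_tool", "data": {
  "increments": [
    [0,0.005,0.175,0],
    [0,0.005,0.375,0],
    [0,0.005,0.575,0],
    [0,0.005,0.725,0],
    [0,0.005,0.84,0]
  ]
}}

```text
t: 11.75
position: [0.4375, 0.2011, 0.073]
ee_rot: [-2.142, -2.297, 0.004]
contact_force: [-0.5, 0.9, -0.1]
finger_gap: 0.645
grip_force: 0.0
```

Scaled: 0.5 cm / 20 = 0.025.

Call:
{"op": "servo_tool", "data": {
  "increments": [
    [0,0,0.025,0],
    [0,0,0.025,0],
    [0,0,0.025,0],
    [0,0,0.025,0]
  ]
}}

```text
t: 12.08
position: [0.4399, 0.2021, 0.0719]
ee_rot: [2.142, 2.297, 0.005]
contact_force: [-0.4, -0.8, -0.4]
finger_gap: 0.649
grip_force: 0.0
```

Run:
```python
from h import *; avg(.438,.200,.070,.07,5)
```

```text
t 12.28 mean [0.4396 0.2021 0.0718] std [0.0003 0.     0.0002] yaw 0.070 shift cm -0.2 -0.17 0.18 turn 0.000 F [0.  0.4 0.2]
```

Scaled: -0.15 cm / 20 = -0.0075, -0.1 cm / 20 = -0.005.

Call:
{"op": "servo_tool", "data": {
  "increments": [
    [-0.0075,-0.005,0.0075,0],
    [-0.0075,-0.005,0.0075,0],
    [-0.0075,-0.005,0.0075,0]
  ]
}}

```text
t: 12.58
position: [0.4375, 0.1999, 0.0688]
ee_rot: [-2.142, -2.298, 0.0]
contact_force: [-0.3, 0.1, 0.5]
finger_gap: 0.647
grip_force: 0.0
```

Call:
{"op": "servo_tool", "data": {
  "increments": [
    [0,0,0,0],
    [0,0,0,0],
    [0,0,0,0],
    [0,0,0,0],
    [0,0,0,0]
  ],
  "claw": -1
}}

```text
t: 13.0
position: [0.4378, 0.2001, 0.0689]
ee_rot: [2.142, 2.298, 0.0]
contact_force: [0.2, 1.0, 0.5]
finger_gap: 0.332
grip_force: 34.3
```

Run:
```python
from h import *; avg(.438,.200,.070,.07,3); go(.491,-.3119,.24,-.0735)
```

```text
t 13.10 mean [0.4378 0.2001 0.0689] std [0. 0. 0.] yaw 0.070 shift cm -0.01 0.02 -0.11 turn 0.000 F [0.  0.2 0.5]
t 13.15 pos [0.4378 0.2001 0.0689] yaw 0.070 tilt [0.0003 0.    ] F [ 0.7 -1.2  1.2] gap 0.334 grip 34.3 q [-0.65  0.62  0.25  2.07 -0.32  0.48 -0.08]
shift [-51.45   1.73 -17.12] turn 0.144 norm 54.2
```

Scaled: -11.5 cm / 20 = -0.575, -8 cm / 20 = -0.4.

Call:
{"op": "servo_tool", "data": {
  "increments": [
    [0,0,-0.05,0],
    [0,0,-0.125,0],
    [0,0,-0.25,0],
    [0,0,-0.4,0],
    [0,0,-0.575,0]
  ]
}}

```text
t: 13.57
position: [0.4362, 0.1995, 0.1837]
ee_rot: [-2.141, -2.297, 0.007]
contact_force: [-0.1, 0.8, -0.8]
finger_gap: 0.334
grip_force: 34.6
```

Scaled: -5.5 cm / 20 = -0.275, -5 cm / 20 = -0.25.

Call:
{"op": "servo_tool", "data": {
  "increments": [
    [0,0,-0.15,0],
    [0,0,-0.25,0],
    [0,0,-0.275,0],
    [0,0,-0.275,0]
  ]
}}

```text
t: 13.9
position: [0.4381, 0.2004, 0.2398]
ee_rot: [2.142, 2.298, 0.004]
contact_force: [0.5, 0.3, -1.3]
finger_gap: 0.333
grip_force: 34.6
```

Run:
```python
from h import *; go(.491,-.3119,.24,-.0735); tip('t2')
```

```text
t 13.90 pos [0.4381 0.2004 0.2398] yaw 0.070 tilt [0.0023 0.0016] F [ 0.5  0.3 -1.3] gap 0.333 grip 34.6 q [-0.76  0.36  0.4   1.89 -0.17  0.92 -0.21]
shift [-51.48   1.68  -0.09] turn 0.144 norm 51.5
z+0.01 418 x max 0.0158 y mid 0.0016 w 0.0253
z+0.02 367 x max 0.0163 y mid 0.0017 w 0.0249
z+0.03 308 x max 0.0167 y mid 0.0019 w 0.0250
z+0.04 235 x max 0.0171 y mid 0.0019 w 0.0242
lowest 0.04394907591243868 [0.01543483 0.00306199 0.0436912 ]
```

Scaled: -17.5 cm / 20 = -0.875, -13.5 cm / 20 = -0.675.

Call:
{"op": "servo_tool", "data": {
  "increments": [
    [-0.1,0.005,0,0],
    [-0.275,0.01,0,0],
    [-0.475,0.02,0,0],
    [-0.675,0.025,0,0],
    [-0.875,0.03,0,0]
  ]
}}

```text
t: 14.37
position: [0.4544, 0.0245, 0.2367]
ee_rot: [-2.139, -2.297, 0.006]
contact_force: [0.9, 0.3, -0.3]
finger_gap: 0.331
grip_force: 34.6
```

Scaled: -20 cm / 20 = -1, -16 cm / 20 = -0.8.

Call:
{"op": "servo_tool", "data": {
  "increments": [
    [-0.2,0.005,0,0],
    [-0.4,0.015,0,0],
    [-0.6,0.02,0,0],
    [-0.8,0.025,0,0],
    [-1,0.03,0,0]
  ]
}}

```text
t: 14.78
position: [0.4745, -0.1744, 0.2364]
ee_rot: [-2.139, -2.295, 0.003]
contact_force: [1.8, 0.5, -0.6]
finger_gap: 0.331
grip_force: 34.6
```

Scaled: -13.9 cm / 20 = -0.695, -11.5 cm / 20 = -0.575, 0.144 rad / 6.2832 = 0.0229.

Call:
{"op": "servo_tool", "data": {
  "increments": [
    [-0.2,0.005,0,0.008],
    [-0.4,0.015,0,0.0159],
    [-0.575,0.02,0,0.0229],
    [-0.695,0.025,0,0.0229],
    [-0.695,0.025,0,0.0229]
  ]
}}

```text
t: 15.2
position: [0.4877, -0.3181, 0.2361]
ee_rot: [-2.311, -2.127, 0.01]
contact_force: [-0.4, -0.5, 0.1]
finger_gap: 0.328
grip_force: 34.6
```

Scaled: 7.5 cm / 20 = 0.375, 6.5 cm / 20 = 0.325.

Call:
{"op": "servo_tool", "data": {
  "increments": [
    [0,0,0.1,0],
    [0,0,0.225,0],
    [0,0,0.325,0],
    [0,0,0.375,0],
    [0,0,0.375,0]
  ]
}}

```text
t: 15.62
position: [0.4885, -0.309, 0.1597]
ee_rot: [-2.295, -2.132, 0.003]
contact_force: [-0.3, 0.6, -1.1]
finger_gap: 0.334
grip_force: 34.6
```

Run:
```python
from h import *; avg(.491,-.3115,.120,-.0735,8)
```

```text
t 15.97 mean [ 0.4905 -0.3112  0.1636] std [0.0009 0.001  0.0018] yaw -0.074 shift cm -0.03 0.05 4.36 turn -0.000 F [ 0.8 -0.1 -0.6]
```

Scaled: 4.3 cm / 20 = 0.215, 0.05 cm / 20 = 0.0025.

Call:
{"op": "servo_tool", "data": {
  "increments": [
    [0,0.0025,0.04,0],
    [0,0.0025,0.09,0],
    [0,0.0025,0.14,0],
    [0,0.0025,0.19,0],
    [0,0.0025,0.215,0]
  ]
}}

```text
t: 16.43
position: [0.4901, -0.3106, 0.1185]
ee_rot: [-2.299, -2.135, 0.001]
contact_force: [-0.5, -0.3, -0.0]
finger_gap: 0.336
grip_force: 34.6
```

Run:
```python
from h import *; from rig import snapshot
avg(.491,-.3115,.0829,-.0735,6)
a=snapshot('scene')['frame'][...,::-1][140:260,360:520]; b=snapshot('wrist')['frame'][...,::-1]
cv2.imwrite('pics/b4.png',np.hstack([cv2.resize(a,(440,330)),b[100:430,180:500]]))
```

```text
t 16.68 mean [ 0.4905 -0.3111  0.1195] std [0.0005 0.0005 0.0011] yaw -0.074 shift cm -0.03 0.05 3.66 turn -0.001 F [-0.1  0.  -0.3]
```

View pics/b4.png

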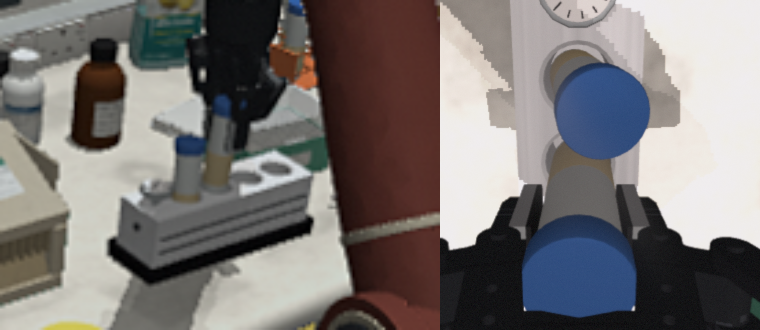

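Tube 2's tip is in bore 2, next to the seated tube 1, with no force. I'll lower it the rest of the way gently.

Scaled: 3 cm / 20 = 0.15, 0.05 cm / 20 = 0.0025.

Call:
{"op": "servo_tool", "data": {
  "increments": [
    [0,0.0025,0.035,0],
    [0,0.0025,0.07,0],
    [0,0.0025,0.105,0],
    [0,0.0025,0.13,0],
    [0,0.0025,0.15,0]
  ]
}}

```text
t: 17.25
position: [0.4912, -0.3111, 0.0896]
ee_rot: [-2.301, -2.137, 0.001]
contact_force: [0.2, 0.0, -1.5]
finger_gap: 0.334
grip_force: 34.6
```

Call:
{"op": "servo_tool", "data": {
  "increments": [
    [0,0,0.0075,0],
    [0,0,0.015,0],
    [0,0,0.015,0],
    [0,0,0.015,0],
    [0,0,0.015,0]
  ]
}}

```text
t: 17.67
position: [0.4918, -0.3117, 0.0881]
ee_rot: [2.302, 2.137, 0.0]
contact_force: [0.2, -0.8, -0.7]
finger_gap: 0.333
grip_force: 34.6
```

Run:
```python
from h import *; avg(.491,-.3115,.0829,-.0735,4)
```

```text
t 17.82 mean [ 0.4917 -0.3117  0.0881] std [0. 0. 0.] yaw -0.074 shift cm 0.01 -0.07 0.52 turn -0.000 F [-0.3 -1.2 -0.4]
```

Scaled: 0.4 cm / 20 = 0.02, 0.3 cm / 20 = 0.015.

Call:
{"op": "servo_tool", "data": {
  "increments": [
    [0,0,0.0075,0],
    [0,0,0.015,0],
    [0,0,0.02,0],
    [0,0,0.02,0],
    [0,0,0.02,0]
  ]
}}

```text
t: 18.28
position: [0.4915, -0.3115, 0.0837]
ee_rot: [-2.302, -2.138, 0.0]
contact_force: [-0.1, -0.0, 0.2]
finger_gap: 0.332
grip_force: 34.6
```

Call:
{"op": "servo_tool", "data": {
  "increments": [
    [0,0,0.005,0],
    [0,0,0.0075,0],
    [0,0,0.0075,0],
    [0,0,0.0075,0]
  ]
}}

```text
t: 18.62
position: [0.4918, -0.3118, 0.0828]
ee_rot: [2.302, 2.137, 0.0]
contact_force: [-0.5, 0.7, 3.9]
finger_gap: 0.334
grip_force: 34.1
```

Run:
```python
from h import *; avg(.491,-.3115,.0829,-.0735,4)
```

```text
t 18.77 mean [ 0.4918 -0.3118  0.0828] std [0. 0. 0.] yaw -0.074 shift cm 0.02 -0.08 -0.01 turn -0.001 F [-0.6 -0.2  4.8]
```

Call:
{"op": "servo_tool", "data": {
  "increments": [
    [0,0,0,0],
    [0,0,0,0],
    [0,0,0,0],
    [0,0,0,0]
  ],
  "claw": 0.3
}}

```text
t: 19.15
position: [0.4914, -0.3113, 0.0819]
ee_rot: [-2.301, -2.137, 0.001]
contact_force: [0.5, 0.7, 1.5]
finger_gap: 0.65
grip_force: 0.0
```

Scaled: -16 cm / 20 = -0.8, -13 cm / 20 = -0.65.

Call:
{"op": "servo_tool", "data": {
  "increments": [
    [0,0,-0.1,0],
    [0,0,-0.25,0],
    [0,0,-0.45,0],
    [0,0,-0.65,0],
    [0,0,-0.8,0]
  ]
}}

```text
t: 19.57
position: [0.492, -0.3122, 0.2454]
ee_rot: [2.3, 2.135, 0.0]
contact_force: [0.7, -0.4, 0.8]
finger_gap: 0.647
grip_force: 0.0
```

Scaled: 18 cm / 20 = 0.9, 14 cm / 20 = 0.7.

Call:
{"op": "servo_tool", "data": {
  "increments": [
    [0.1,-0.02,0,0],
    [0.3,-0.055,0,0],
    [0.5,-0.095,0,0],
    [0.7,-0.13,0,0],
    [0.9,-0.17,0,0]
  ]
}}

```text
t: 19.98
position: [0.4704, -0.1277, 0.2422]
ee_rot: [-2.303, -2.137, -0.0]
contact_force: [0.9, 1.5, 0.1]
finger_gap: 0.653
grip_force: 0.0
```

Scaled: 20 cm / 20 = 1, -1.5 cm / 20 = -0.075.

Call:
{"op": "servo_tool", "data": {
  "increments": [
    [0.2,-0.035,0,0],
    [0.4,-0.075,0,0],
    [0.6,-0.11,0,0],
    [0.8,-0.15,0,0],
    [1,-0.185,0,0]
  ]
}}

```text
t: 20.4
position: [0.448, 0.0745, 0.2423]
ee_rot: [-2.302, -2.137, -0.0]
contact_force: [0.8, 0.8, -0.5]
finger_gap: 0.651
grip_force: 0.0
```

Scaled: 9.1 cm / 20 = 0.455, 7 cm / 20 = 0.35, -0.144 rad / 6.2832 = -0.0229.

Call:
{"op": "servo_tool", "data": {
  "increments": [
    [0.175,-0.035,0,-0.008],
    [0.35,-0.065,0,-0.0159],
    [0.455,-0.085,0,-0.0229],
    [0.455,-0.085,0,-0.0229],
    [0.455,-0.085,0,-0.0229]
  ]
}}

```text
t: 20.82
position: [0.4381, 0.1659, 0.242]
ee_rot: [-2.138, -2.301, 0.001]
contact_force: [-0.4, -1.4, -0.2]
finger_gap: 0.646
grip_force: 0.0
```

Run:
```python
from h import *; from rig import telemetry,snapshot
avg(.4385,.1645,.070,.07,8)
st=telemetry.get_state(); s=snapshot('wrist'); caps(s,st,.1,.15,None,2)
s=snapshot('top'); caps(s,None,.1,.15,(420,255,530,300),2)
```

```text
t 21.17 mean [0.4387 0.1637 0.2423] std [0.0003 0.0009 0.0001] yaw 0.068 shift cm 0.09 -0.01 17.23 turn -0.002 F [ 0.2  0.4 -0.6]
ztop 0.1213 n 631 mean [0.4433 0.1677 0.1203] extmid [0.4398 0.1636] size [0.0268 0.0285]
ztop 0.1210 n 1387 mean [0.4482 0.1254 0.1199] extmid [0.4482 0.125 ] size [0.0293 0.0297]
ztop 0.1379 n 93 mean [ 0.4978 -0.2704  0.1364] extmid [ 0.4991 -0.2708] size [0.0289 0.0274]
ztop 0.1367 n 99 mean [ 0.4858 -0.316   0.1351] extmid [ 0.4846 -0.3171] size [0.0289 0.0298]
```

Scaled: 16.8 cm / 20 = 0.84, 14.5 cm / 20 = 0.725.

Call:
{"op": "servo_tool", "data": {
  "increments": [
    [0,0,0.175,0],
    [0,0,0.375,0],
    [0,0,0.575,0],
    [0,0,0.725,0],
    [0,0,0.84,0]
  ]
}}

```text
t: 21.73
position: [0.4376, 0.1643, 0.0719]
ee_rot: [-2.142, -2.297, 0.004]
contact_force: [-0.1, 0.1, 0.4]
finger_gap: 0.648
grip_force: 0.0
```

Scaled: 0.5 cm / 20 = 0.025.

Call:
{"op": "servo_tool", "data": {
  "increments": [
    [0,0,0.025,0],
    [0,0,0.025,0],
    [0,0,0.025,0],
    [0,0,0.025,0]
  ]
}}

```text
t: 22.07
position: [0.4399, 0.165, 0.0708]
ee_rot: [2.141, 2.297, 0.005]
contact_force: [0.2, 0.5, 0.4]
finger_gap: 0.651
grip_force: 0.0
```

Run:
```python
from h import *; avg(.4385,.1640,.069,.07,5)
```

```text
t 22.27 mean [0.4397 0.1651 0.0707] std [0.0002 0.     0.0001] yaw 0.070 shift cm -0.1 -0.13 0.17 turn 0.000 F [ 0.4 -0.4 -0.5]
```

Scaled: -0.1 cm / 20 = -0.005.

Call:
{"op": "servo_tool", "data": {
  "increments": [
    [-0.005,-0.005,0.005,0],
    [-0.005,-0.005,0.005,0],
    [-0.005,-0.005,0.005,0]
  ]
}}

```text
t: 22.57
position: [0.4375, 0.1635, 0.0684]
ee_rot: [-2.142, -2.298, 0.0]
contact_force: [-0.6, -0.1, -0.5]
finger_gap: 0.649
grip_force: 0.0
```

Call:
{"op": "servo_tool", "data": {
  "increments": [
    [0,0,0,0],
    [0,0,0,0],
    [0,0,0,0],
    [0,0,0,0],
    [0,0,0,0]
  ],
  "claw": -1
}}

```text
t: 22.98
position: [0.4389, 0.1638, 0.0686]
ee_rot: [2.141, 2.297, 0.003]
contact_force: [1.8, -0.6, 0.3]
finger_gap: 0.334
grip_force: 34.8
```

Call:
{"op": "servo_tool", "data": {
  "increments": [
    [0,0,-0.05,0],
    [0,0,-0.125,0],
    [0,0,-0.25,0],
    [0,0,-0.4,0],
    [0,0,-0.575,0]
  ]
}}

```text
t: 23.4
position: [0.4355, 0.163, 0.1831]
ee_rot: [-2.141, -2.296, 0.009]
contact_force: [0.2, 0.7, -1.2]
finger_gap: 0.336
grip_force: 34.2
```

Scaled: -5.5 cm / 20 = -0.275, -5 cm / 20 = -0.25.

Call:
{"op": "servo_tool", "data": {
  "increments": [
    [0,0,-0.15,0],
    [0,0,-0.25,0],
    [0,0,-0.275,0],
    [0,0,-0.275,0]
  ]
}}

```text
t: 23.73
position: [0.4377, 0.1638, 0.2391]
ee_rot: [2.142, 2.298, 0.003]
contact_force: [-0.1, -0.8, -1.0]
finger_gap: 0.332
grip_force: 34.1
```

Run:
```python
from h import *; go(.4885,-.3538,.24,-.0735); tip('t3')
```

```text
t 23.73 pos [0.4377 0.1638 0.2391] yaw 0.070 tilt [0.0012 0.0012] F [-0.1 -0.8 -1. ] gap 0.332 grip 34.1 q [-0.73  0.35  0.44  1.93 -0.19  0.9  -0.13]
shift [-51.99   1.43  -0.15] turn 0.144 norm 52.0
z+0.01 422 x max 0.0162 y mid 0.0023 w 0.0251
z+0.02 355 x max 0.0167 y mid 0.0025 w 0.0249
z+0.03 303 x max 0.0172 y mid 0.0025 w 0.0252
z+0.04 222 x max 0.0175 y mid 0.0029 w 0.0246
lowest 0.04425344164949194 [0.01627382 0.00159197 0.04365329]
```

Scaled: -17.5 cm / 20 = -0.875, -13.5 cm / 20 = -0.675.

Call:
{"op": "servo_tool", "data": {
  "increments": [
    [-0.1,0.005,0,0],
    [-0.275,0.01,0,0],
    [-0.475,0.015,0,0],
    [-0.675,0.02,0,0],
    [-0.875,0.025,0,0]
  ]
}}

```text
t: 24.2
position: [0.4532, -0.0119, 0.2361]
ee_rot: [-2.139, -2.296, 0.006]
contact_force: [1.3, 0.1, -0.4]
finger_gap: 0.334
grip_force: 34.1
```

Scaled: -20 cm / 20 = -1, -16 cm / 20 = -0.8.

Call:
{"op": "servo_tool", "data": {
  "increments": [
    [-0.2,0.005,0,0],
    [-0.4,0.01,0,0],
    [-0.6,0.015,0,0],
    [-0.8,0.02,0,0],
    [-1,0.025,0,0]
  ]
}}

```text
t: 24.62
position: [0.4723, -0.2108, 0.2357]
ee_rot: [-2.139, -2.294, 0.003]
contact_force: [1.3, 0.3, -0.2]
finger_gap: 0.335
grip_force: 34.1
```

Scaled: -14.4 cm / 20 = -0.72, -11.5 cm / 20 = -0.575, 0.144 rad / 6.2832 = 0.0229.

Call:
{"op": "servo_tool", "data": {
  "increments": [
    [-0.2,0.005,0,0.008],
    [-0.4,0.01,0,0.0159],
    [-0.575,0.015,0,0.0229],
    [-0.72,0.02,0,0.0229],
    [-0.72,0.02,0,0.0229]
  ]
}}

```text
t: 25.03
position: [0.4846, -0.3602, 0.2354]
ee_rot: [-2.311, -2.126, 0.011]
contact_force: [-0.5, -0.9, 0.5]
finger_gap: 0.331
grip_force: 34.1
```

Call:
{"op": "servo_tool", "data": {
  "increments": [
    [0,0,0.075,0],
    [0,0,0.175,0],
    [0,0,0.275,0],
    [0,0,0.325,0],
    [0,0,0.325,0]
  ]
}}

```text
t: 25.45
position: [0.4859, -0.3505, 0.1688]
ee_rot: [-2.295, -2.131, 0.002]
contact_force: [0.7, 0.5, 0.1]
finger_gap: 0.337
grip_force: 34.1
```

Run:
```python
from h import *; avg(.488,-.3536,.120,-.0735,8)
```

```text
t 25.80 mean [ 0.4878 -0.3528  0.1729] std [0.0009 0.0011 0.0019] yaw -0.074 shift cm -0.08 0.02 5.29 turn -0.000 F [ 1.1  0.9 -0.8]
```

Scaled: 5.2 cm / 20 = 0.26, 4.4 cm / 20 = 0.22.

Call:
{"op": "servo_tool", "data": {
  "increments": [
    [-0.0025,0.0025,0.05,0],
    [-0.0025,0.0025,0.11,0],
    [-0.0025,0.0025,0.17,0],
    [-0.0025,0.0025,0.22,0],
    [-0.0025,0.0025,0.26,0]
  ]
}}

```text
t: 26.27
position: [0.488, -0.3532, 0.1196]
ee_rot: [-2.301, -2.137, 0.001]
contact_force: [-0.9, -0.5, -0.3]
finger_gap: 0.335
grip_force: 34.1
```

Run:
```python
from h import *; from rig import snapshot
avg(.488,-.3536,.0826,-.0735,6)
a=snapshot('scene')['frame'][...,::-1][140:260,360:520]; b=snapshot('wrist')['frame'][...,::-1]
cv2.imwrite('pics/b5.png',np.hstack([cv2.resize(a,(440,330)),b[100:430,180:500]]))
```

```text
t 26.52 mean [ 0.488  -0.3534  0.1201] std [0.0005 0.0005 0.0011] yaw -0.074 shift cm -0.02 0.0 3.75 turn -0.001 F [-0.1  0.1 -0.5]
```

View pics/b5.png

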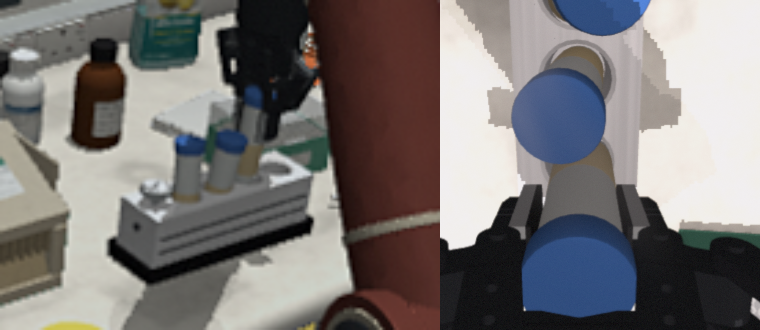

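Tube 3 is in bore 3 without force, and tubes 1 and 2 stand seated behind it. Lowering the rest.

Scaled: 3.2 cm / 20 = 0.16, 2.7 cm / 20 = 0.135.

Call:
{"op": "servo_tool", "data": {
  "increments": [
    [0,0,0.035,0],
    [0,0,0.07,0],
    [0,0,0.105,0],
    [0,0,0.135,0],
    [0,0,0.16,0]
  ]
}}

```text
t: 27.08
position: [0.4881, -0.3534, 0.0881]
ee_rot: [-2.301, -2.137, 0.001]
contact_force: [-1.1, -0.2, -0.1]
finger_gap: 0.331
grip_force: 35.0
```

Call:
{"op": "servo_tool", "data": {
  "increments": [
    [0,0,0.0075,0],
    [0,0,0.015,0],
    [0,0,0.025,0],
    [0,0,0.025,0],
    [0,0,0.025,0]
  ]
}}

```text
t: 27.5
position: [0.4884, -0.3537, 0.0843]
ee_rot: [-2.302, -2.138, 0.0]
contact_force: [-0.5, 0.0, -0.1]
finger_gap: 0.333
grip_force: 35.0
```

Run:
```python
from h import *; avg(.488,-.3536,.0826,-.0735,4)
```

```text
t 27.65 mean [ 0.4884 -0.3537  0.0844] std [0.     0.     0.0001] yaw -0.074 shift cm 0.01 -0.04 0.18 turn -0.000 F [ 0.1 -0.2 -0.7]
```

Scaled: 0.2 cm / 20 = 0.01, 0.1 cm / 20 = 0.005.

Call:
{"op": "servo_tool", "data": {
  "increments": [
    [0,0,0.005,0],
    [0,0,0.01,0],
    [0,0,0.01,0],
    [0,0,0.01,0]
  ]
}}

```text
t: 28.03
position: [0.4885, -0.3539, 0.0826]
ee_rot: [2.302, 2.137, -0.0]
contact_force: [-0.4, 0.5, 0.5]
finger_gap: 0.332
grip_force: 34.8
```

Run:
```python
from h import *; avg(.488,-.3536,.0826,-.0735,4)
```

```text
t 28.18 mean [ 0.4885 -0.3539  0.0826] std [0. 0. 0.] yaw -0.074 shift cm 0.02 -0.06 -0.0 turn -0.001 F [-0.2 -0.1  1.6]
```

Scaled: 0.08 cm / 20 = 0.004.

Call:
{"op": "servo_tool", "data": {
  "increments": [
    [0,0,0.004,0],
    [0,0,0.004,0],
    [0,0,0.004,0]
  ]
}}

```text
t: 28.48
position: [0.4887, -0.354, 0.0824]
ee_rot: [2.301, 2.137, 0.0]
contact_force: [-1.7, 0.8, 6.7]
finger_gap: 0.336
grip_force: 34.1
```

Call:
{"op": "servo_tool", "data": {
  "increments": [
    [0,0,0,0],
    [0,0,0,0],
    [0,0,0,0],
    [0,0,0,0]
  ],
  "claw": 0.3
}}

```text
t: 28.82
position: [0.4885, -0.3533, 0.0811]
ee_rot: [-2.301, -2.138, -0.0]
contact_force: [0.2, 0.3, -0.2]
finger_gap: 0.648
grip_force: 0.0
```

Call:
{"op": "servo_tool", "data": {
  "increments": [
    [0,0,-0.1,0],
    [0,0,-0.25,0],
    [0,0,-0.45,0],
    [0,0,-0.65,0],
    [0,0,-0.8,0]
  ]
}}

```text
t: 29.23
position: [0.4889, -0.3543, 0.2447]
ee_rot: [2.3, 2.135, 0.0]
contact_force: [0.4, -1.3, -0.2]
finger_gap: 0.644
grip_force: 0.0
```

Scaled: 18 cm / 20 = 0.9, -2.3 cm / 20 = -0.115.

Call:
{"op": "servo_tool", "data": {
  "increments": [
    [0.1,-0.015,0,0],
    [0.3,-0.05,0,0],
    [0.5,-0.08,0,0],
    [0.7,-0.115,0,0],
    [0.9,-0.145,0,0]
  ]
}}

```text
t: 29.65
position: [0.4721, -0.1702, 0.2413]
ee_rot: [-2.302, -2.137, -0.0]
contact_force: [0.8, 0.4, 0.9]
finger_gap: 0.65
grip_force: 0.0
```

Scaled: 20 cm / 20 = 1, 16 cm / 20 = 0.8.

Call:
{"op": "servo_tool", "data": {
  "increments": [
    [0.2,-0.035,0,0],
    [0.4,-0.065,0,0],
    [0.6,-0.1,0,0],
    [0.8,-0.13,0,0],
    [1,-0.165,0,0]
  ]
}}

```text
t: 30.07
position: [0.4542, 0.0318, 0.2416]
ee_rot: [2.302, 2.138, 0.001]
contact_force: [0.6, -0.4, 0.8]
finger_gap: 0.65
grip_force: 0.0
```

Scaled: 9.6 cm / 20 = 0.48, 7 cm / 20 = 0.35, -0.144 rad / 6.2832 = -0.0229.

Call:
{"op": "servo_tool", "data": {
  "increments": [
    [0.175,-0.03,0,-0.008],
    [0.35,-0.06,0,-0.0159],
    [0.48,-0.08,0,-0.0229],
    [0.48,-0.08,0,-0.0229],
    [0.48,-0.08,0,-0.0229]
  ]
}}

```text
t: 30.48
position: [0.4454, 0.1285, 0.2412]
ee_rot: [-2.137, -2.302, 0.001]
contact_force: [0.6, -1.8, 0.4]
finger_gap: 0.648
grip_force: 0.0
```

Run:
```python
from h import *; from rig import telemetry,snapshot
avg(.4455,.1270,.069,.07,8)
st=telemetry.get_state(); s=snapshot('wrist'); caps(s,st,.1,.15,None,1)
s=snapshot('top'); caps(s,None,.1,.15,(420,255,530,300),3); caps(s,None,.1,.14,(215,270,340,320),1)
```

```text
t 30.83 mean [0.4459 0.1259 0.2415] std [0.0002 0.0011 0.0001] yaw 0.068 shift cm 0.11 -0.03 17.25 turn -0.002 F [ 0.3 -0.4  0.6]
ztop 0.1212 n 488 mean [0.4553 0.1315 0.1201] extmid [0.4527 0.1293] size [0.021  0.0224]
ztop 0.1382 n 79 mean [ 0.4966 -0.2717  0.1366] extmid [ 0.4978 -0.2717] size [0.0268 0.0295]
ztop 0.1368 n 102 mean [ 0.4821 -0.3154  0.1352] extmid [ 0.4811 -0.3157] size [0.0272 0.0316]
ztop 0.1370 n 90 mean [ 0.4809 -0.3564  0.1355] extmid [ 0.4805 -0.3578] size [0.029  0.0279]Traceback (most recent call last):
  File "<stdin>", line 4, in <module>
  File "h.py", line 44, in caps
    _,lab,cen=cv2.kmeans(p[:,:2].astype('float32'),nlab,None,(3,50,1e-5),10,cv2.KMEANS_PP_CENTERS)
              ~~~~~~~~~~^^^^^^^^^^^^^^^^^^^^^^^^^^^^^^^^^^^^^^^^^^^^^^^^^^^^^^^^^^^^^^^^^^^^^^^^^^
cv2.error: OpenCV(4.12.0) /io/opencv/modules/core/src/kmeans.cpp:243: error: (-2:Unspecified error) in function 'double cv::kmeans(cv::InputArray, int, cv::InputOutputArray, cv::TermCriteria, int, int, cv::OutputArray)'
> There can't be more clusters than elements (expected: 'N >= K'), where
>     'N' is 0
> must be greater than or equal to
>     'K' is 1
```

Scaled: 16.8 cm / 20 = 0.84, 14.5 cm / 20 = 0.725.

Call:
{"op": "servo_tool", "data": {
  "increments": [
    [0.005,0,0.175,0],
    [0.005,0,0.375,0],
    [0.005,0,0.575,0],
    [0.005,0,0.725,0],
    [0.005,0,0.84,0]
  ]
}}

```text
t: 31.4
position: [0.4447, 0.1275, 0.0711]
ee_rot: [-2.142, -2.297, 0.004]
contact_force: [1.2, -0.8, -0.8]
finger_gap: 0.649
grip_force: 0.0
```

Scaled: 0.5 cm / 20 = 0.025.

Call:
{"op": "servo_tool", "data": {
  "increments": [
    [0,0,0.025,0],
    [0,0,0.025,0],
    [0,0,0.025,0],
    [0,0,0.025,0]
  ]
}}

```text
t: 31.73
position: [0.4471, 0.128, 0.07]
ee_rot: [2.141, 2.296, 0.005]
contact_force: [-0.2, 1.2, 0.1]
finger_gap: 0.643
grip_force: 0.0
```

Run:
```python
from h import *; avg(.446,.127,.069,.07,5)
```

```text
t 31.93 mean [0.4468 0.1281 0.0699] std [0.0002 0.0001 0.0002] yaw 0.070 shift cm -0.1 -0.09 0.09 turn 0.000 F [-0.  -0.6  0.4]
```

Scaled: -0.1 cm / 20 = -0.005.

Call:
{"op": "servo_tool", "data": {
  "increments": [
    [-0.005,0,0,0],
    [-0.005,0,0,0],
    [-0.005,0,0,0]
  ]
}}

```text
t: 32.23
position: [0.4459, 0.1267, 0.0687]
ee_rot: [2.142, 2.298, 0.0]
contact_force: [-0.3, 0.3, -0.6]
finger_gap: 0.649
grip_force: 0.0
```

Call:
{"op": "servo_tool", "data": {
  "increments": [
    [0,0,0,0],
    [0,0,0,0],
    [0,0,0,0],
    [0,0,0,0],
    [0,0,0,0]
  ],
  "claw": -1
}}

```text
t: 32.65
position: [0.4458, 0.1268, 0.0685]
ee_rot: [-2.142, -2.298, 0.0]
contact_force: [-1.1, -0.3, 0.2]
finger_gap: 0.333
grip_force: 33.8
```

Scaled: -11.5 cm / 20 = -0.575, -8 cm / 20 = -0.4.

Call:
{"op": "servo_tool", "data": {
  "increments": [
    [0,0,-0.05,0],
    [0,0,-0.125,0],
    [0,0,-0.25,0],
    [0,0,-0.4,0],
    [0,0,-0.575,0]
  ]
}}

```text
t: 33.07
position: [0.4445, 0.1265, 0.1836]
ee_rot: [-2.141, -2.297, 0.006]
contact_force: [0.8, 1.2, -1.0]
finger_gap: 0.332
grip_force: 34.0
```

Scaled: -5.5 cm / 20 = -0.275, -5 cm / 20 = -0.25.

Call:
{"op": "servo_tool", "data": {
  "increments": [
    [0,0,-0.15,0],
    [0,0,-0.25,0],
    [0,0,-0.275,0],
    [0,0,-0.275,0]
  ]
}}

```text
t: 33.4
position: [0.4464, 0.127, 0.2395]
ee_rot: [2.141, 2.297, 0.005]
contact_force: [0.3, -0.2, -0.1]
finger_gap: 0.334
grip_force: 34.0
```

Run:
```python
from h import *; go(.4855,-.3957,.24,-.0735); tip('t4')
```

```text
t 33.40 pos [0.4464 0.127  0.2395] yaw 0.070 tilt [0.0027 0.0014] F [ 0.3 -0.2 -0.1] gap 0.334 grip 34.0 q [-0.69  0.35  0.5   1.94 -0.21  0.9  -0.02]
shift [-52.42   0.23  -0.11] turn 0.144 norm 52.4
z+0.01 440 x max 0.0165 y mid 0.0005 w 0.0254
z+0.02 375 x max 0.0171 y mid 0.0004 w 0.0252
z+0.03 327 x max 0.0178 y mid 0.0006 w 0.0253
z+0.04 237 x max 0.0184 y mid 0.0002 w 0.0248
lowest 0.043982882782989015 [ 0.01689661 -0.0013387   0.04343873]
```

Scaled: -17.5 cm / 20 = -0.875, -13.5 cm / 20 = -0.675.

Call:
{"op": "servo_tool", "data": {
  "increments": [
    [-0.1,0,0,0],
    [-0.275,0,0,0],
    [-0.475,0.005,0,0],
    [-0.675,0.005,0,0],
    [-0.875,0.005,0,0]
  ]
}}

```text
t: 33.87
position: [0.4577, -0.0489, 0.2364]
ee_rot: [-2.139, -2.297, 0.005]
contact_force: [1.2, 0.6, -0.0]
finger_gap: 0.33
grip_force: 34.0
```

Scaled: -20 cm / 20 = -1, -16 cm / 20 = -0.8.

Call:
{"op": "servo_tool", "data": {
  "increments": [
    [-0.2,0,0,0],
    [-0.4,0.005,0,0],
    [-0.6,0.005,0,0],
    [-0.8,0.005,0,0],
    [-1,0.005,0,0]
  ]
}}

```text
t: 34.28
position: [0.4728, -0.2483, 0.2359]
ee_rot: [-2.139, -2.294, 0.002]
contact_force: [0.3, -0.0, 0.5]
finger_gap: 0.333
grip_force: 34.0
```

Scaled: -15 cm / 20 = -0.75, -12 cm / 20 = -0.6, 0.144 rad / 6.2832 = 0.0229.

Call:
{"op": "servo_tool", "data": {
  "increments": [
    [-0.2,0,0,0.008],
    [-0.4,0.005,0,0.0159],
    [-0.6,0.005,0,0.0229],
    [-0.75,0.005,0,0.0229],
    [-0.75,0.005,0,0.0229]
  ]
}}

```text
t: 34.7
position: [0.4816, -0.4042, 0.2354]
ee_rot: [-2.312, -2.126, 0.012]
contact_force: [-0.7, -0.4, -0.2]
finger_gap: 0.335
grip_force: 34.1
```

Scaled: 6.5 cm / 20 = 0.325, 5.5 cm / 20 = 0.275.

Call:
{"op": "servo_tool", "data": {
  "increments": [
    [0,0,0.075,0],
    [0,0,0.175,0],
    [0,0,0.275,0],
    [0,0,0.325,0],
    [0,0,0.325,0]
  ]
}}

```text
t: 35.12
position: [0.4838, -0.394, 0.1688]
ee_rot: [-2.295, -2.131, 0.001]
contact_force: [-0.2, 0.5, -0.7]
finger_gap: 0.331
grip_force: 34.1
```

Run:
```python
from h import *; avg(.4863,-.397,.120,-.0735,8)
```

```text
t 35.47 mean [ 0.4855 -0.3965  0.1731] std [0.0008 0.0011 0.002 ] yaw -0.074 shift cm -0.05 0.09 5.31 turn -0.000 F [0.3 0.1 0.5]
```

Scaled: 5.2 cm / 20 = 0.26, 4.4 cm / 20 = 0.22.

Call:
{"op": "servo_tool", "data": {
  "increments": [
    [0,0.005,0.05,0],
    [0,0.005,0.11,0],
    [0,0.005,0.17,0],
    [0,0.005,0.22,0],
    [0,0.005,0.26,0]
  ]
}}

```text
t: 35.93
position: [0.4859, -0.396, 0.1192]
ee_rot: [-2.3, -2.136, 0.001]
contact_force: [-0.3, 0.5, -0.2]
finger_gap: 0.328
grip_force: 34.1
```

Run:
```python
from h import *; from rig import snapshot
avg(.4863,-.397,.0825,-.0735,6)
a=snapshot('scene')['frame'][...,::-1][140:260,360:520]; b=snapshot('wrist')['frame'][...,::-1]
cv2.imwrite('pics/b6.png',np.hstack([cv2.resize(a,(440,330)),b[100:430,180:500]]))
```

```text
t 36.18 mean [ 0.486  -0.3963  0.1199] std [0.0005 0.0007 0.0013] yaw -0.074 shift cm -0.07 0.04 3.74 turn -0.001 F [-0.1  0.3 -0.3]
```

View pics/b6.png

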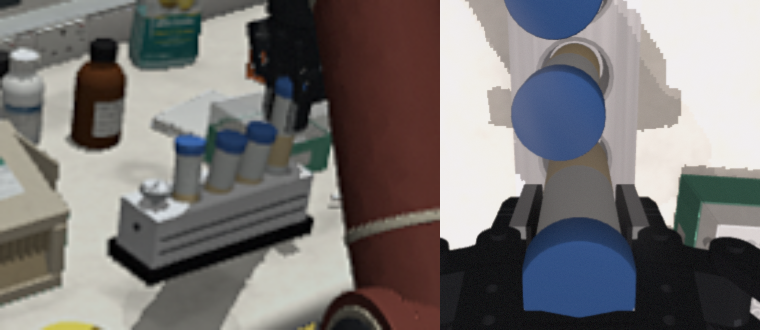

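Tube 4's tip is in bore 4. The green tip box sits just beyond, at crop (680,175), so I'll check its clearance before opening.

Run:
```python
from h import *; import pickle
s=pickle.load(open('top.pkl','rb')); P=cloud(s)[210:270,512:590].reshape(-1,3); P=P[P[:,2]>.015]
for lo in (.02,.05,.08,.11):
    q=P[(P[:,2]>lo)&(P[:,2]<lo+.03)]
    if len(q): print(lo,len(q),q.min(0).round(3),q.max(0).round(3))
```

```text
0.02 246 [ 0.538 -0.555  0.02 ] [ 0.668 -0.432  0.05 ]
0.05 1418 [ 0.511 -0.564  0.05 ] [ 0.638 -0.39   0.08 ]
0.08 662 [ 0.539 -0.562  0.08 ] [ 0.635 -0.434  0.088]
```

Scaled: 3.2 cm / 20 = 0.16, -0.05 cm / 20 = -0.0025.

Call:
{"op": "servo_tool", "data": {
  "increments": [
    [-0.0025,0,0.035,0],
    [-0.0025,0,0.07,0],
    [-0.0025,0,0.105,0],
    [-0.0025,0,0.135,0],
    [-0.0025,0,0.16,0]
  ]
}}

```text
t: 36.75
position: [0.4862, -0.3968, 0.0882]
ee_rot: [-2.301, -2.137, 0.0]
contact_force: [-0.3, 0.8, -0.2]
finger_gap: 0.326
grip_force: 34.1
```

Call:
{"op": "servo_tool", "data": {
  "increments": [
    [0,0,0.0075,0],
    [0,0,0.015,0],
    [0,0,0.025,0],
    [0,0,0.025,0],
    [0,0,0.025,0]
  ]
}}

```text
t: 37.17
position: [0.4866, -0.3974, 0.0847]
ee_rot: [2.302, 2.138, -0.0]
contact_force: [-0.8, -0.2, 0.5]
finger_gap: 0.333
grip_force: 34.1
```

Run:
```python
from h import *; avg(.4863,-.397,.0825,-.0735,4)
```

```text
t 37.32 mean [ 0.4866 -0.3974  0.0848] std [0.     0.     0.0001] yaw -0.074 shift cm 0.04 -0.04 0.23 turn -0.000 F [-0.   0.6  0.7]
```

Scaled: 0.2 cm / 20 = 0.01, 0.1 cm / 20 = 0.005.

Call:
{"op": "servo_tool", "data": {
  "increments": [
    [0,0,0.005,0],
    [0,0,0.01,0],
    [0,0,0.01,0],
    [0,0,0.01,0]
  ]
}}

```text
t: 37.7
position: [0.4866, -0.3974, 0.0827]
ee_rot: [2.302, 2.138, -0.0]
contact_force: [0.6, -0.4, 0.6]
finger_gap: 0.332
grip_force: 34.0
```

Run:
```python
from h import *; avg(.4863,-.397,.0825,-.0735,4)
```

```text
t 37.85 mean [ 0.4866 -0.3974  0.0826] std [0. 0. 0.] yaw -0.074 shift cm 0.04 -0.03 0.01 turn -0.000 F [-0.4  0.2  1. ]
```

Scaled: 0.08 cm / 20 = 0.004.

Call:
{"op": "servo_tool", "data": {
  "increments": [
    [0,0,0.004,0],
    [0,0,0.004,0],
    [0,0,0.004,0],
    [0,0,0.004,0]
  ]
}}

```text
t: 38.23
position: [0.4866, -0.3979, 0.0824]
ee_rot: [2.301, 2.137, -0.0]
contact_force: [-0.3, -0.5, 5.8]
finger_gap: 0.331
grip_force: 34.3
```

Call:
{"op": "servo_tool", "data": {
  "increments": [
    [0,0,0,0],
    [0,0,0,0],
    [0,0,0,0],
    [0,0,0,0]
  ],
  "claw": 0.2
}}

```text
t: 38.57
position: [0.4863, -0.3968, 0.0811]
ee_rot: [-2.301, -2.137, 0.0]
contact_force: [1.2, 0.5, -0.2]
finger_gap: 0.605
grip_force: 0.0
```

Call:
{"op": "servo_tool", "data": {
  "increments": [
    [0,0,-0.1,0],
    [0,0,-0.25,0],
    [0,0,-0.45,0],
    [0,0,-0.65,0],
    [0,0,-0.8,0]
  ]
}}

```text
t: 38.98
position: [0.4868, -0.3979, 0.2449]
ee_rot: [2.3, 2.135, -0.0]
contact_force: [0.2, -0.8, 0.3]
finger_gap: 0.598
grip_force: 0.0
```

Scaled: 18 cm / 20 = 0.9, 14 cm / 20 = 0.7.

Call:
{"op": "servo_tool", "data": {
  "increments": [
    [0.1,-0.025,0,0],
    [0.3,-0.05,0,0],
    [0.5,-0.1,0,0],
    [0.7,-0.15,0,0],
    [0.9,-0.175,0,0]
  ]
}}

```text
t: 39.4
position: [0.4633, -0.2134, 0.2414]
ee_rot: [-2.302, -2.135, 0.001]
contact_force: [1.0, 0.5, 0.6]
finger_gap: 0.603
grip_force: 0.0
```

Scaled: 3 cm / 20 = 0.15, 2 cm / 20 = 0.1.

Call:
{"op": "servo_tool", "data": {
  "increments": [
    [0.1,0,0,0],
    [0.15,0,0,0],
    [0.15,0,0,0],
    [0.15,0,0,0],
    [0.15,0,0,0]
  ]
}}

```text
t: 39.82
position: [0.4669, -0.1878, 0.2419]
ee_rot: [2.304, 2.133, -0.002]
contact_force: [0.5, -0.8, 0.4]
finger_gap: 0.603
grip_force: 0.0
```

Run:
```python
from h import *; from rig import snapshot
s=snapshot('top'); caps(s,None,.1,.16,(420,255,535,300),4)
a=snapshot('scene')['frame'][...,::-1]
cv2.imwrite('pics/fin.png',np.hstack([cv2.resize(a[140:260,360:520],(440,330)),cv2.resize(s['frame'][240:340,410:540,::-1],(360,330))]))
```

```text
ztop 0.1373 n 44 mean [ 0.4786 -0.3472  0.1357] extmid [ 0.4799 -0.3397] size [0.0259 0.0293]
ztop 0.1373 n 55 mean [ 0.4811 -0.3611  0.1357] extmid [ 0.4807 -0.3619] size [0.0293 0.0173]
ztop 0.1387 n 44 mean [ 0.4808 -0.3921  0.1372] extmid [ 0.4822 -0.3932] size [0.027  0.0183]
ztop 0.1375 n 35 mean [ 0.4867 -0.4049  0.1358] extmid [ 0.4855 -0.4051] size [0.0258 0.018 ]
```

View pics/fin.png

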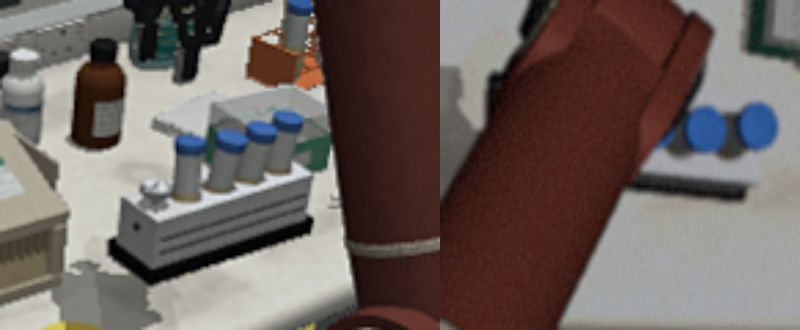

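All four tubes stand in the block (scene crop caps at (190,147), (231,143), (261,132) and (287,122)) at the same cap-top height as seated tube 1, and the gripper is clear. Handing in.

```bash
python3 -c "
from rig import close_job; print(close_job())"
```

```text
the job is handed in; nothing more can be done
None
```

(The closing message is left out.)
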